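# Pull down the spares-locker hatch with the hook pole

## Task

Take the hook pole from its cradle, drop its hook into the brass eye of the closed green hatch on the grey spares locker, and swing the hatch down gently until you feel it bear on its stop; keep pulling there with a firm, steady 12 to 15 N for a second to bed it, never with more than 22 N. Work the hatch with the pole only, then unhook and lay the pole back in its cradle as it lay, leaving the hatch fully down and everything else undisturbed.

Things in the scene. Friction and masses are not known exactly. Their poses are not given: they have to be found in the camera images.
- pole_grip (a point): Middle of the hook pole's handle, on the axis, its balance point (0.16 kg). x along the pole towards the hook, z up as it lies, 80 mm above the bench. Square wooden handle 22 x 22 mm from x = -77 to +53 mm, then a 9 mm steel rod on the axis to x = 150 mm, where it turns square into a 9 mm hook finger along -z. It rests on 16 mm posts at x = -58 and +88 mm; between them it is free to grasp.
- hook_tip (a point): Very end of the pole's hook finger: at (150, 0, -24.5) mm in the pole frame of pole_grip (axes parallel). The free inside length of the finger below the rod is 20 mm.
- cradle_seat (a point): Where pole_grip belongs when the pole lies in its fixed wooden cradle (base 200 x 70 mm; x along the pole to the hook, z up), 80 mm above the bench. Notches open upward, 14 mm deep: 28 mm wide for the 22 mm handle, 18 mm for the 9 mm rod. It stands right or left of the locker, the blue tray at the other side.
- locker: Grey steel spares locker, fixed, 150 (x) x 260 (y) x 290 (z) mm, origin at the centre of its underside; its front, with the hatch, faces its own -x.
- hatch (a joint): Hatch angle, rad: 0 upright (closed), grows as its top swings out and down towards the locker's -x; a hard stop, set differently each time somewhere from 0.80 to 1.04 and not measured, ends its travel (fully down): feel for it. Stiff hinge: about 0.6 N m of friction, so about 5 N at the eye; hatch mass hidden, 0.35 to 0.7 kg. It stays where left. Starts 0 to 0.12 ajar.
- hatch_eye (a point): Middle of the eye's outer bar: a brass staple of 8 mm round bar on the green hatch, its loop level when the hatch is upright. Bar along y, 28 mm clear between the legs, bar centre 38 mm out from the hatch face (34 mm clear behind it). x: into the locker, normal to the hatch; z: along the hatch away from the hinge; both turn with it. The free edge is 21 mm farther along z.
- hatch_hinge (a point): Middle of the hatch's hinge line (along y), at the lower edge of its outer face, 138 mm above the bench. Upright, the eye lies 120 mm above it and 38 mm in front. Axes as for hatch_eye. The hatch is 228 mm wide, 141 mm high, 12 mm thick.
- pillow_block: Grey pillow block housing, 50 x 140 x 80 mm, origin under its centre; bystander, leave alone.
- nylon_hammer: Stubby nylon-faced hammer, 180 mm long; bystander, leave alone.
- cup: Black cup, 90 mm across, 50 mm high, with a dull silver bearing insert in it; bystander, leave alone.
- cartridge: Grey grease cartridge standing upright, 54 mm across, 200 mm high; bystander, leave alone.
- wrench: Steel wrench, 200 mm long, lying on the bench; bystander, leave alone.
- tray: Blue parts tray, fixed, 200 x 130 x 45 mm, with two bearing races; it stands at the place the cradle does not; bystander.
Not all that is in view belongs to the job. Leave any red look-alike of the part that bears cradle_seat alone.

How it is judged:
On the way, in this order (a step that is already met when the one before it is completed fails the run):
1. the hook finger is down in the eye, behind its bar (z of hook_tip in the frame of hatch_eye below 0 m and x of hook_tip in the frame of hatch_eye between 0.004 and 0.038 m and y of hook_tip in the frame of hatch_eye between -0.018 and 0.018 m), for 0.1 s.
2. the pole holds the hatch on its stop (past 0.77 rad) with a pull of more than 9 N for 0.3 s (value of joint hatch above 0.77 rad and contact force between pole and hatch above 9 N), for 0.3 s.
At the end, for the whole second after the job is handed in: The hatch is down (past 0.77 rad, where it was left on its stop); the pole lies at rest in its cradle with its handle's middle within 15 mm of its seat, within 0.08 rad of its direction, hook pointing down and the same way as at the start (value of joint hatch above 0.77 rad and distance between pole_grip and cradle_seat below 0.015 m and angle between the x axis of pole_grip and the x axis of cradle_seat, either way round below 0.08 rad and angle between pole_grip's own z axis and vertical below 0.15 rad and x of hook_tip in the frame of cradle_seat above 0.1 m and contact force between pole and hatch below 0.1 N and linear speed of pole below 0.02 m/s); the robot touches nothing.
It fails at once if the pole bears on the hatch with more than 22 N (contact force between pole and hatch above 22 N).
It fails at once if the robot itself touches the hatch (more than 1 N) (contact force between any of the fingers, the arm and hatch above 1 N).
It fails at once if the hatch slams (faster than 2 rad/s) (velocity of joint hatch above 2 rad/s).
It fails at once if a bystander is moved by more than 20 mm (distance of any of pillow_block, nylon_hammer, cup, cartridge, wrench, tray from where it was at the start of the episode above 0.02 m).
It also fails if it takes over 72 s, if anything falls off the work surface, if the arm or the gripper's body presses on something with over 40 N, if the wrist force passes 120 N, or if a joint passes its speed limit or range.

## Robot

A 6-joint arm with a two-finger parallel gripper is mounted at the origin on the work surface. World frame = base frame: x ahead of the robot, y to its left, z up, the work surface at z = 0. Lengths are in m, angles in rad, forces in N, time in s.
With the tool pointing down it reaches from about 0.4 to 0.825 m from the base axis. Payload 7 kg.
Tool frame: the origin (TCP) lies at the very end of the fingers, on their centre line; the grasp point (between the pads) lies 19 mm behind it; x points along the fingers, y is the direction in which the jaws open and shut, and the axes are right-handed (so a half turn about x gives the same grasp; the last joint's range is limited). The gripper opens to 88 mm and grips with 3 to 60 N. Pads are 19 mm wide; open, the fingers measure 130 mm over their backs; the gripper's body (78 mm by 193 mm) begins 47 mm behind the grasp point.
Start: joints at [-0.865, 0.359, 0.012, 0, -1.224, -0.288], TCP at [0.274, -0.617, 0.227] pointing down, gripper open.
Joint ranges: [-3.07, 3.07], [-1.43, 2.12], [-1.02, 1.25], [-3.03, 1.67], [-3.05, -0], [-3.03, 3.03]. Speed limits (rad/s): [2.39, 2.39, 3.01, 3.14, 3.14, 3.14].

## Interface

Orientations are given as [roll, pitch, yaw] about the fixed x, y, z axes, in that order (R = Rz(yaw) Ry(pitch) Rx(roll)).
In Python, from station import arm, cams gives the robot as it stands. The module is installed in compiled form; this text tells all that it offers.
- The arm moves only by the tool carry_out, never from a script. Its argument "deltas" is a list of rows, each a list of 6 numbers: the shift along the tool's x, y, z in units of 0.04 m (1.0 is 0.04 m), then the turn, a rotation vector about the tool's x, y, z in units of 4 degrees (1.0 is 4 degrees). In form: [[tx, ty, tz, ax, ay, az], ...]. A call has 1 to 5 rows; each row shifts and turns the pose as measured when the row begins, along the tool's axes as they then stand; what a row does not reach is not made up. A row lasts 1/10 s, in which the tool goes at most 50 mm and 8.59 degrees, less where a joint would pass 70% of its speed; a pose out of reach is approached as far as the arm can. A call with a number of a shift or a turn outside -1 to 1 is refused whole. A call with a gripper value outside its range is refused whole. "hand" is the closure, from 0 (fully open) to 1 (shut), set as the call begins (left out, the last holds). The fingers move at their own pace and stop on an object; "newtons" is the grip in N (left out, the last holds). Time passes only in rows, so rows that do not move let the fingers close. It gives the time, the measured TCP pose, the force and the opening at its end, in the units of the state.
- arm.get_state(): the state, without advancing time (a new reading comes with each control period).
- cams.grab_frame(name): name is "side" or "top"; returns a dict with "pixels" (480x640x3 uint8, red, green, blue), "fx", "fy", "cx", "cy" (pixels), "k1" (the pictures are not rectified: a ray, as slopes to the right and down, at radius r is drawn at 1 + k1 r^2 times it, then the intrinsics apply), "T" (4x4, takes a point from camera to world coordinates). Camera axes: x right, y up, looking along -z (the intrinsics and any distortion apply to the point x, -y, -z); pixel columns grow to the right and rows downward; lengths in m; the calibration is good to about 2 mm. A picture is of the moment at which its call begins. There is no depth.
- arm.job_done(): hands the job in, once; it reports no verdict.
The state is a dict: "t": time; "q": joint angles; "qd": joint speeds; "joint_efforts": joint torques, N m; "eef_pos": TCP position; "ee_rot": TCP orientation; "force": force on the tool from outside, world axes, zero at the start; "moment": the same for the moment, N m; "width": finger opening in m.
Only numpy, scipy, OpenCV 4.12 (cv2) and the standard library are available. Lean on these libraries where they do the work, as an engineer would, in place of code of your own. Each camera call takes 0.05 s, during which the arm holds its last target.

## Working session

There is one attempt and no reset: what is moved stays moved. The work goes in short steps, Python scripts to look and compute and a tool call to move; the robot and the scene stay as the last step left them, time stands still between calls to the robot, and variables do not carry over. Pictures are saved under pics/ and viewed, and the job is handed in when it is done.

Besides the shell and the picture viewer there is one more tool, called as name(argument=value, ...) on one line, values as JSON. carry_out: Moves the arm, as the interface text tells. Shifts and turns lie within -1 to 1; 1 stands for 0.04 m of shift or 4 degrees of turn. Its arguments: {"type":"object","properties":{"deltas":{"type":"array","items":{"type":"array","items":{"type":"number","minimum":-1,"maximum":1}}},"hand":{"type":"number"},"newtons":{"type":"number"}},"required":["deltas"]}

```bash
mkdir -p pics
cat > h.py <<'E'
import numpy as np, cv2, json
from station import arm, cams
def grab(name, fn=None):
    f=cams.grab_frame(name)
    np.savez('pics/'+(fn or name)+'.npz',**{k:np.array(v) for k,v in f.items()})
    cv2.imwrite('pics/'+(fn or name)+'.png',f['pixels'][:,:,::-1]); return f
def load(fn):
    return dict(np.load('pics/'+fn+'.npz'))
def ray(f,u,v):
    K=np.array([[f['fx'],0,f['cx']],[0,f['fy'],f['cy']],[0,0,1]],float)
    p=np.array([(u-f['cx'])/f['fx'],(v-f['cy'])/f['fy']]);q=p.copy()
    for _ in range(30): q=p/(1+f['k1']*(q@q))
    T=f['T'];d=T[:3,:3]@np.array([q[0],-q[1],-1.]);return T[:3,3],d/np.linalg.norm(d)
def onz(f,u,v,z):
    o,d=ray(f,u,v);return o+d*(z-o[2])/d[2]
def proj(f,P):
    P=np.atleast_2d(P);T=f['T'];c=(P-T[:3,3])@T[:3,:3]
    s=np.c_[c[:,0]/-c[:,2],-c[:,1]/-c[:,2]];r2=(s**2).sum(1,keepdims=True);s=s*(1+f['k1']*r2)
    return np.c_[f['fx']*s[:,0]+f['cx'],f['fy']*s[:,1]+f['cy']]
def tri(obs):
    A=np.zeros((3,3));b=np.zeros(3)
    for f,u,v in obs:
        o,d=ray(f,u,v);M=np.eye(3)-np.outer(d,d);A+=M;b+=M@o
    X=np.linalg.solve(A,b);return X,[np.linalg.norm((np.eye(3)-np.outer(ray(f,u,v)[1],ray(f,u,v)[1]))@(X-ray(f,u,v)[0])) for f,u,v in obs]
def crop(fn,x0,y0,x1,y1,s,out,draw=None):
    im=cv2.imread('pics/'+fn+'.png')
    c=cv2.resize(im[y0:y1,x0:x1],None,fx=s,fy=s,interpolation=cv2.INTER_CUBIC)
    if draw is not None:
        for u,v in draw: cv2.circle(c,(int((u+.5-x0)*s),int((v+.5-y0)*s)),3,(255,0,255),1)
    for x in range((x0//20+1)*20,x1,20): cv2.putText(c,str(x),(int((x-x0)*s),10),0,.35,(0,0,255),1);cv2.line(c,(int((x-x0)*s),12),(int((x-x0)*s),18),(0,0,255),1)
    for y in range((y0//20+1)*20,y1,20): cv2.putText(c,str(y),(0,int((y-y0)*s)),0,.35,(0,0,255),1)
    cv2.imwrite('pics/'+out+'.png',c)
E
python3 - <<'E'
from h import *
for n in('side','top'):
    f=grab(n,n+'0');print(n,f['fx'],f['cx'],f['cy'],f['k1'],f['T'].round(3).tolist())
print(arm.get_state())
E
```

```text
side 615.4170447032566 324.95850893364906 234.33371027344867 -0.04981573783448662 [[0.984, 0.099, -0.146, 0.259], [-0.177, 0.59, -0.788, -1.333], [0.008, 0.802, 0.598, 1.146], [0.0, 0.0, 0.0, 1.0]]
top 575.0250741457685 311.77751660897826 244.10071163385413 -0.06680906545350478 [[-0.022, 0.98, -0.199, 0.171], [-1.0, -0.02, 0.009, -0.032], [0.004, 0.199, 0.98, 1.757], [0.0, 0.0, 0.0, 1.0]]
{'t': 0.1, 'q': array([-8.64904887e-01,  3.59319580e-01,  1.11315720e-02, -2.94448534e-04,
       -1.22409035e+00, -2.88104300e-01]), 'qd': array([-3.09196444e-04, -2.05958259e-03,  2.27777403e-03,  9.12486809e-05,
       -1.03019502e-03,  1.25300717e-03]), 'joint_efforts': array([-1.88833433e-04, -5.84163308e+01,  2.93753600e+01,  7.01551706e+00,
        1.01908366e-02, -4.38563711e-05]), 'eef_pos': array([ 0.27366567, -0.61655057,  0.22570789]), 'ee_rot': array([1.67427288, 1.56928865, 2.09195976]), 'force': array([-0.14548288,  0.45169695,  0.74524212]), 'moment': array([-0.00990716,  0.05406618, -0.000911  ]), 'width': 0.08760999270637716}
```

View pics/side0.png

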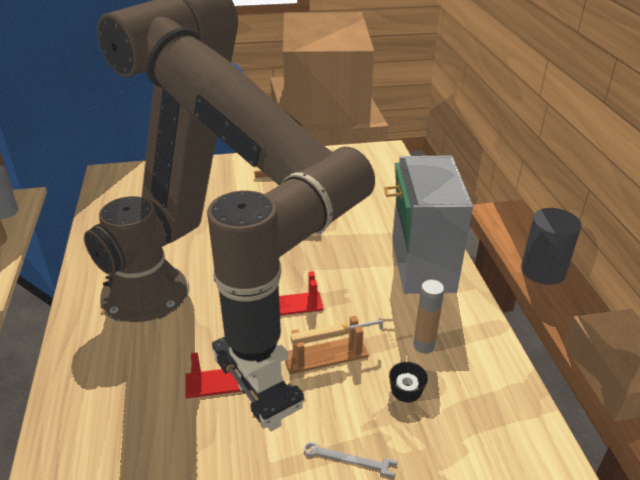

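View pics/top0.png

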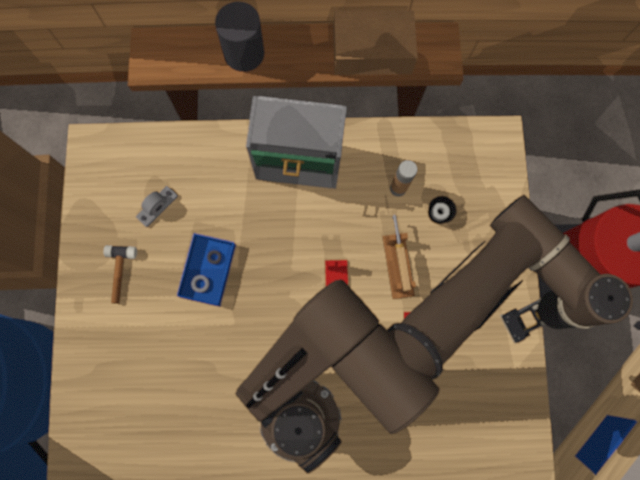

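The wooden cradle holding the pole is at top (400,265) and side (330,345). There are red look-alike cradles at side (300,300) and (210,380). The pole is only in the wooden one, so I'm zooming in on that.

Run:
```python
from h import *
crop('side0',270,290,410,390,5.7,'c1')
crop('top0',350,195,450,305,5.4,'c2')
crop('top0',235,90,355,195,6,'c3')
crop('side0',370,145,480,300,3.8,'c4')
```

```text
(no output)
```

View pics/c1.png

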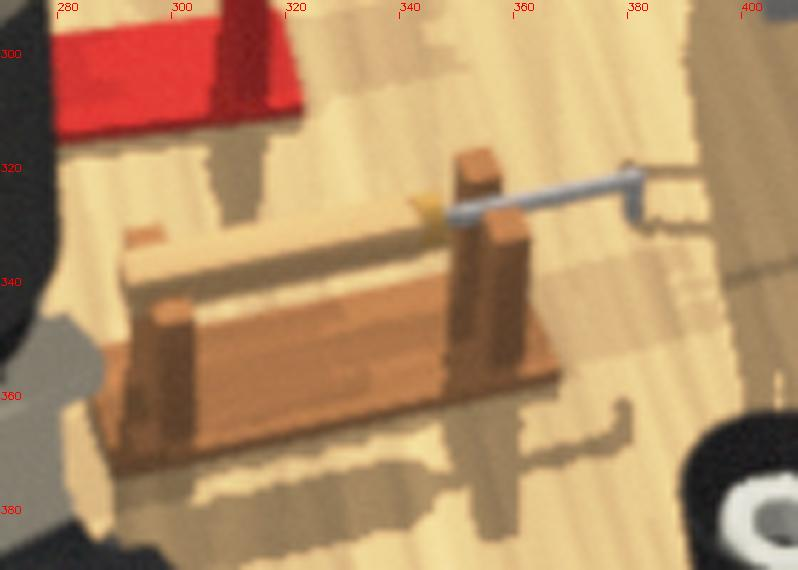

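View pics/c2.png

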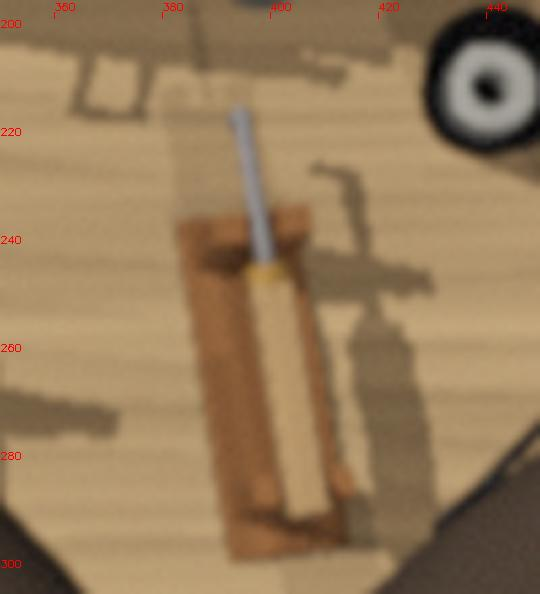

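View pics/c3.png

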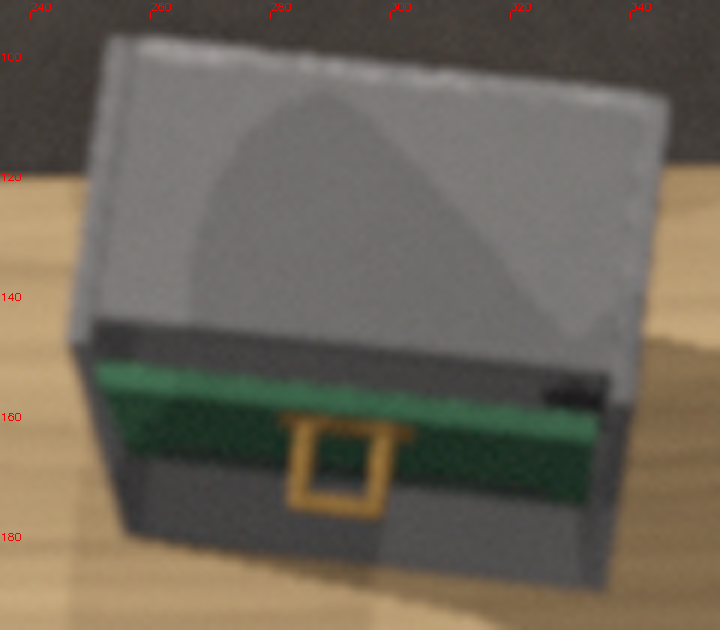

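View pics/c4.png

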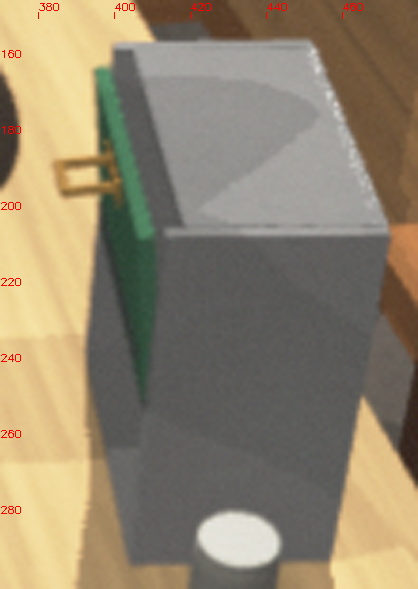

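```bash
cat > fit.py <<'E'
from h import *
from scipy.optimize import least_squares
t=load('top0');s=load('side0')
L=[(t,253,96.3,75,130,290),(t,346.3,106.2,75,-130,290),(t,247,147.5,-75,130,290),(t,340.3,157,-75,-130,290),(t,256.2,178.8,-75,130,0),(t,336.2,188,-75,-130,0),
(s,451.6,155.5,75,130,290),(s,471.8,206,75,-130,290),(s,404.7,293,-75,-130,0),(s,456.8,292.4,75,-130,0)]
def W(p,a): c,n=np.cos(p[2]),np.sin(p[2]);return np.array([p[0]+c*a[0]-n*a[1],p[1]+n*a[0]+c*a[1],a[2]])
def r(p): return np.concatenate([proj(f,W(p,np.array([x,y,z])/1e3))[0]-[u,v] for f,u,v,x,y,z in L])
o=least_squares(r,[.8,0,0]);print('locker',o.x,r(o.x).round(1).tolist())
print('eye',tri([(t,290.8,174.3),(s,386,191.5)]))
print('roughpole tip corner',tri([(t,394.3,215.4),(s,382.3,320.2)]))
# pole: x,y,yaw with z .08
P=[(t,394.0,214.8,.1545,0,.0045),(t,399.5,245.5,.053,0,.011),(t,407,290.7,-.077,0,.011),
(s,382.3,320.2,.1545,0,.004),(s,381.0,330,.150,0,-.0245)]
def rp(p): return np.concatenate([proj(f,W(p[:3],np.array([x,y,z])) +[0,0,.08] if 0 else proj(f,W(p[:3],np.array([x,y,z+.08]))))[0]-[u,v] for f,u,v,x,y,z in P])
def rp(p): return np.concatenate([proj(f,W(p[:3],np.array([x,y,z+.08])))[0]-[u,v] for f,u,v,x,y,z in P])
q=least_squares(rp,[.4,-.2,0]);print('pole',q.x,rp(q.x).round(1).tolist())
c,n=np.cos(o.x[2]),np.sin(o.x[2])
E_,_=tri([(t,290.8,174.3),(s,386,191.5)])
d=E_[:2]-o.x[:2];print('eye in locker frame',c*d[0]+n*d[1],-n*d[0]+c*d[1],E_[2])
E
python3 fit.py
```

```text
locker [ 0.79738599 -0.01084743 -0.13482327] [0.1, -0.3, 0.5, -0.3, -1.5, -0.7, 1.0, 0.2, -0.9, 1.0, 0.1, 0.7, -0.2, -0.9, 1.3, 0.0, -1.1, 0.9, 0.4, 0.2]
eye (array([0.67331091, 0.0078085 , 0.25173023]), [np.float64(0.0005428364250305124), np.float64(0.000542836425030454)])
roughpole tip corner (array([ 0.59520697, -0.29751074,  0.08039477]), [np.float64(0.0010910883086081725), np.float64(0.0010910883086081462)])
pole [ 0.4428552  -0.3136754   0.09035347] [1.2, -0.6, 0.9, 1.2, -0.4, -0.6, 0.5, -0.4, -0.7, -1.6]
eye in locker frame -0.1254567505233332 0.0018090507054921885 0.25173023082616647
```

```bash
cat > k.py <<'E'
from h import *
from scipy.spatial.transform import Rotation as R
def pose():
    s=arm.get_state();return s,np.array(s['eef_pos']),R.from_euler('xyz',s['ee_rot']).as_matrix()
POLE=np.array([.4429,-.3137,.08]);PY=.0904
def tool_for(yaw,pitch=0,sgn=1):
    # pole frame: x along yaw with nose-up pitch; tool x=-pole z, tool y=sgn*pole y
    c,s=np.cos(yaw),np.sin(yaw);cp,sp=np.cos(pitch),np.sin(pitch)
    px=np.array([c*cp,s*cp,sp]);pz=np.array([-c*sp,-s*sp,cp]);py=np.cross(pz,px)
    X=-pz;Y=sgn*py;return np.c_[X,Y,np.cross(X,Y)]
def delta(p,Rm,pt,Rt):
    d=Rm.T@(pt-p)/.04;a=np.degrees(R.from_matrix(Rm.T@Rt).as_rotvec())/4
    return d.round(2),a.round(2)
E
python3 - <<'E'
from k import *
s,p,Rm=pose();print(Rm.round(3).tolist())
t=load('top0')
print('cart top',onz(t,406.5,170,.2),'cup',onz(t,442,209,.05),'red1',onz(t,337,270,.04),'pb',onz(t,157,205,.05))
for g in(1,-1):
    Rt=tool_for(PY,0,g);pt=POLE+.03*np.array([np.cos(PY),np.sin(PY),0]);pt[2]=.2
    print(g,pt,delta(p,Rm,pt,Rt))
E
```

```text
[[-0.001, -0.406, 0.914], [0.001, 0.914, 0.406], [-1.0, 0.001, -0.0]]
cart top [ 0.69649219 -0.32029901  0.2       ] cup [ 0.61921827 -0.45089564  0.05      ] red1 [ 0.43784549 -0.12171682  0.04      ] pb [0.65023504 0.42743893 0.05      ]
1 [ 0.4727775  -0.31099169  0.2       ] (array([0.65, 4.96, 7.65]), array([ 4.69, -0.01, -0.02]))
-1 [ 0.4727775  -0.31099169  0.2       ] (array([0.65, 4.96, 7.65]), array([-4.031e+01,  3.000e-02, -1.000e-02]))
```

carry_out(deltas=[[0,0.6,0.9,1,0,0],[0,0.7,0.9,1,0,0],[0,0.75,0.85,1,0,0],[0,0.8,0.8,1,0,0],[0,0.8,0.8,0.7,0,0]], hand=0)

```text
t: 0.6
eef_pos: [0.3976, -0.4272, 0.2217]
ee_rot: [2.321, 1.563, 2.39]
force: [0.7, 0.0, 0.3]
width: 0.0873
```

```bash
cat > d.py <<'E'
from k import *
s,p,Rm=pose();Rt=tool_for(PY);pt=POLE+.03*np.array([np.cos(PY),np.sin(PY),0]);pt[2]=.061
print(s['t'],p,delta(p,Rm,pt,Rt),np.array(s['force']).round(2))
E
python3 d.py
```

```text
0.6 [ 0.39762995 -0.42716918  0.22168229] (array([4.02, 2.75, 2.09]), array([-0.31, -0.07, -0.08])) [0.73 0.04 0.25]
```

carry_out(deltas=[[0,0.8,0.6,-0.2,0,0],[0,0.8,0.6,0,0,0],[0,0.7,0.5,0,0,0],[0,0.4,0.3,0,0,0],[0,0,0,0,0,0]])

```text
t: 1.1
eef_pos: [0.4733, -0.3034, 0.2207]
ee_rot: [2.279, 1.561, 2.365]
force: [0.2, -0.4, 0.3]
width: 0.0872
```

```bash
python3 d.py
python3 - <<'E'
from k import *
grab('top','t1');grab('side','s1')
crop('t1',350,195,450,305,5.4,'c2')
crop('s1',270,250,410,390,5,'c1')
E
```

```text
1.1 [ 0.47327057 -0.30338276  0.22065185] (array([ 3.99, -0.22, -0.  ]), array([-0.06, -0.09, -0.11])) [ 0.19 -0.42  0.29]
```

View pics/c2.png

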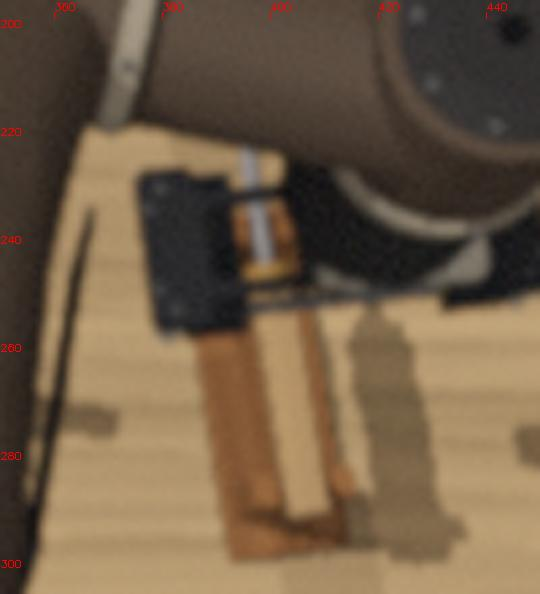

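View pics/c1.png

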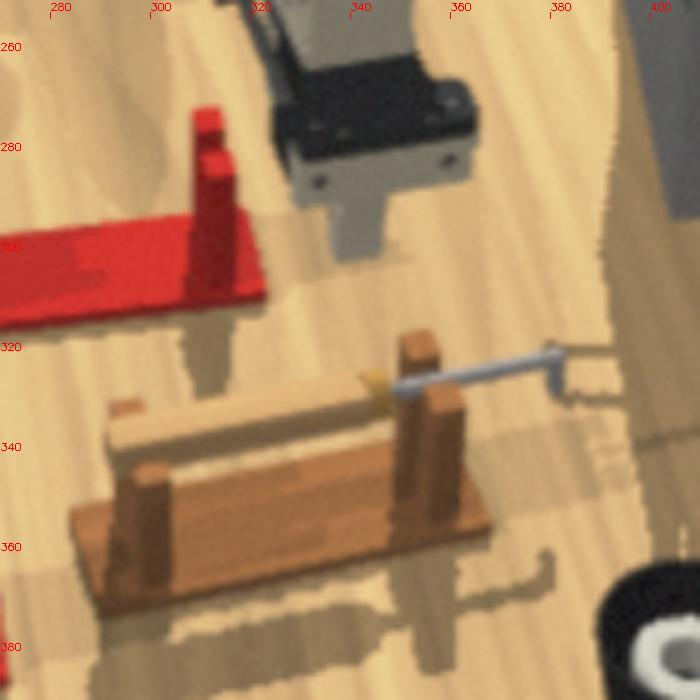

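carry_out(deltas=[[0.8,-0.2,0,0,-0.1,-0.1],[0.8,0,0,0,0,0],[0.8,0,0,0,0,0],[0.7,0,0,0,0,0],[0,0,0,0,0,0]])

```text
t: 1.7
eef_pos: [0.4706, -0.3181, 0.094]
ee_rot: [-0.544, 1.567, -0.464]
force: [-0.4, 0.8, 0.4]
width: 0.0876
```

```bash
python3 d.py
python3 - <<'E'
from k import *
grab('side','s2')
crop('s2',270,250,410,390,5,'c1')
E
```

```text
1.7 [ 0.47064995 -0.31811751  0.09395531] (array([0.82, 0.17, 0.06]), array([-0.15,  0.04,  0.03])) [-0.42  0.81  0.35]
```

View pics/c1.png

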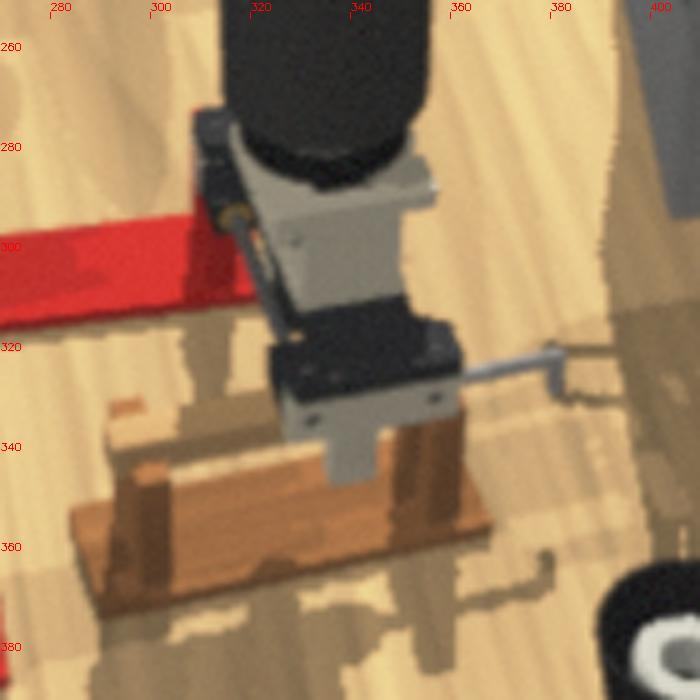

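carry_out(deltas=[[0.4,0.17,0.05,-0.1,0,0],[0.4,0,0,0,0,0],[0,0,0,0,0,0]])

```text
t: 2.05
eef_pos: [0.4755, -0.315, 0.0684]
ee_rot: [-0.586, 1.558, -0.501]
force: [-0.7, 0.8, -0.3]
width: 0.0877
```

```bash
python3 d.py
```

```text
2.05 [ 0.47554601 -0.31501538  0.06843487] (array([ 0.18,  0.11, -0.06]), array([-0.06,  0.15,  0.1 ])) [-0.73  0.83 -0.25]
```

carry_out(deltas=[[0.2,0.12,-0.05,-0.05,0.15,0.1],[0.05,0.03,0,0,0,0],[0,0,0,0,0,0]])

```text
t: 2.35
eef_pos: [0.475, -0.3105, 0.062]
ee_rot: [-0.443, 1.567, -0.354]
force: [0.4, -0.4, -0.1]
width: 0.0881
```

```bash
python3 d.py
```

```text
2.35 [ 0.47497966 -0.31048061  0.0619856 ] (array([ 0.02, -0.01, -0.06]), array([-0.02,  0.05,  0.03])) [ 0.35 -0.44 -0.05]
```

Aligned. Closing gently first, then firming up.

carry_out(deltas=[[0,0,0,0,0,0],[0,0,0,0,0,0],[0,0,0,0,0,0],[0,0,0,0,0,0],[0,0,0,0,0,0]], hand=1, newtons=10)

```text
t: 2.85
eef_pos: [0.4759, -0.3107, 0.0638]
ee_rot: [-0.439, 1.564, -0.349]
force: [-0.3, 0.9, -0.5]
width: 0.0531
```

carry_out(deltas=[[0,0,0,0,0,0],[0,0,0,0,0,0],[0,0,0,0,0,0]], newtons=60)

```text
t: 3.15
eef_pos: [0.4759, -0.3107, 0.0638]
ee_rot: [-0.437, 1.564, -0.347]
force: [0.3, 0.4, -0.1]
width: 0.029
```

```bash
python3 d.py
python3 - <<'E'
from k import *
grab('side','s3');grab('top','t3')
crop('s3',270,250,410,390,5,'c1')
E
```

```text
3.15 [ 0.47590207 -0.31074854  0.06377429] (array([ 0.07,  0.  , -0.08]), array([-0.01,  0.09,  0.04])) [ 0.31  0.36 -0.13]
```

View pics/c1.png

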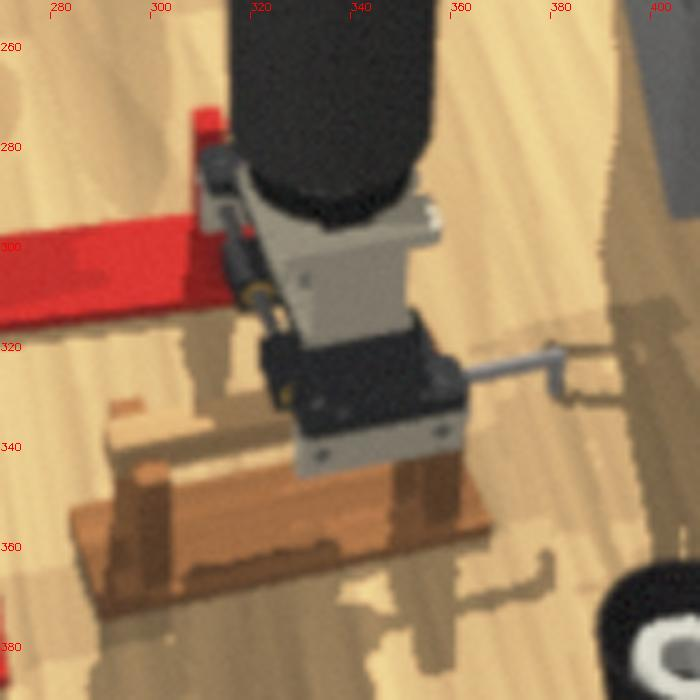

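carry_out(deltas=[[0,0,0,0,0,0],[0,0,0,0,0,0],[0,0,0,0,0,0]])

```text
t: 3.55
eef_pos: [0.4759, -0.3107, 0.0638]
ee_rot: [-0.446, 1.564, -0.356]
force: [-0.4, 0.1, 0.3]
width: 0.0214
```

```bash
python3 d.py
python3 - <<'E'
from k import *
s,p,Rm=pose();print(s['width'],s['force'],s['moment'],s['q'],Rm.round(4).tolist())
np.savez('grasp.npz',p=p,R=Rm)
E
```

```text
3.55 [ 0.47586714 -0.3107135   0.06375608] (array([ 0.07,  0.  , -0.08]), array([-0.01,  0.08,  0.04])) [-0.42  0.05  0.28]
0.021372533611367688 [-0.42427104  0.05423139  0.28402478] [ 0.0373236   0.00713344 -0.03991158] [-2.33633947e-01  3.40502742e-01 -4.34005352e-01  1.12468672e-03
 -7.89817717e-01 -1.24804334e+00] [[0.0061, -0.0898, 0.9959], [-0.0023, 0.996, 0.0898], [-1.0, -0.0028, 0.0059]]
```

carry_out(deltas=[[-0.3,0,0,0,0,0],[-0.6,0,0,0,0,0],[-0.8,0,0,0,0,0],[-0.9,0,0,0,0,0],[-0.9,0,0,0,0,0]])

```text
t: 4.05
eef_pos: [0.4707, -0.3089, 0.2046]
ee_rot: [2.712, 1.564, 2.801]
force: [-0.0, -0.1, -2.0]
width: 0.0215
```

carry_out(deltas=[[-0.9,0,0,0,0,0],[-0.8,0,0,0,0,0],[-0.8,0.3,0,0,0,0],[-0.3,0.7,0,0.7,0,0],[0,0.8,0,0.7,0,0]])

```text
t: 4.55
eef_pos: [0.4657, -0.2385, 0.3309]
ee_rot: [-0.372, 1.568, -0.387]
force: [1.1, 0.1, -1.4]
width: 0.0215
```

```bash
cat > e.py <<'E'
from k import *
import sys
EYE=np.array([.6733,.0078,.2517]);LY=-.135
LX=np.array([np.cos(LY),np.sin(LY),0])
TIP=np.array([.0083,0,.1167])
def rep(inn,up,pitch):
    s,p,Rm=pose();Rt=tool_for(LY,pitch)
    tgt=EYE+inn*LX+np.array([0,0,up]); pt=tgt-Rt@TIP
    print('t',s['t'],'tcp',p.round(4),'tip',(p+Rm@TIP).round(4),delta(p,Rm,pt,Rt),'F',np.array(s['force']).round(2))
if __name__=='__main__': rep(float(sys.argv[1]),float(sys.argv[2]),float(sys.argv[3]))
E
python3 e.py -0.05 0.025 0
python3 - <<'E'
from k import *
grab('side','s4');
E
```

```text
t 4.55 tcp [ 0.4657 -0.2385  0.3309] tip [ 0.5824 -0.2404  0.3229] (array([1.14, 6.74, 0.95]), array([1.71, 0.03, 0.01])) F [ 1.08  0.11 -1.36]
```

View pics/s4.png

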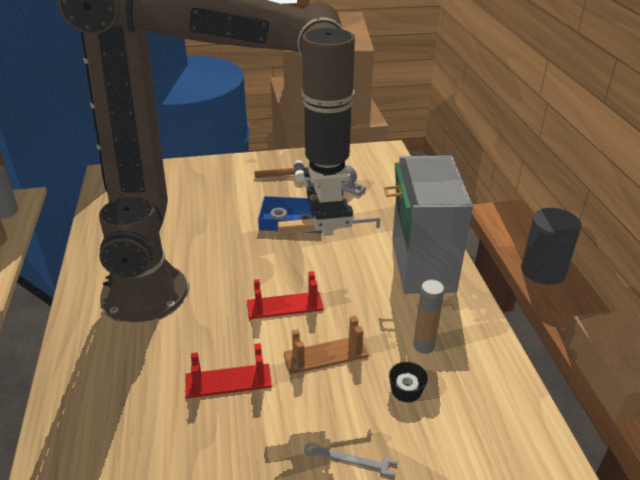

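carry_out(deltas=[[0,0.8,0,0.6,0,0],[0,0.8,0,0.6,0,0],[0,0.8,0,0.5,0,0],[0,0.8,0,0,0,0],[0.1,0.8,0,0,0,0]])

```text
t: 5.1
eef_pos: [0.4773, -0.072, 0.3318]
ee_rot: [0.354, 1.563, 0.209]
force: [0.2, 0.1, -1.0]
width: 0.0216
```

carry_out(deltas=[[0.1,0.8,0,0,0,0],[0,0.7,0,0,0,0],[0,0.5,0,0,0,0],[0,0.3,0,0,0,0],[0,0,0,0,0,0]])

```text
t: 5.6
eef_pos: [0.4883, 0.0255, 0.3305]
ee_rot: [0.519, 1.562, 0.378]
force: [1.1, -1.6, -1.4]
width: 0.0216
```

```bash
python3 e.py -0.05 0.025 0
```

```text
t 5.6 tcp [0.4883 0.0255 0.3305] tip [0.604  0.0092 0.3232] (array([1.14, 0.18, 0.46]), array([-0.08,  0.11, -0.06])) F [ 1.06 -1.6  -1.42]
```

carry_out(deltas=[[0.4,0.15,0.4,-0.05,0.1,-0.05],[0.4,0,0,0,0,0],[0.2,0,0,0,0,0],[0.1,0,0,0,0,0],[0,0,0,0,0,0]])

```text
t: 6.1
eef_pos: [0.505, 0.0266, 0.2875]
ee_rot: [0.434, 1.568, 0.296]
force: [-0.1, -0.4, -2.1]
width: 0.0213
```

```bash
python3 e.py -0.05 0.025 0
python3 - <<'E'
from k import *
grab('side','s5');grab('top','t5')
crop('s5',320,150,440,240,6.5,'c1')
crop('t5',240,120,360,210,6.5,'c2')
E
```

```text
t 6.1 tcp [0.505  0.0266 0.2875] tip [0.6207 0.0106 0.2795] (array([0.06, 0.1 , 0.06]), array([-0.04,  0.04, -0.02])) F [-0.12 -0.37 -2.14]
```

View pics/c1.png

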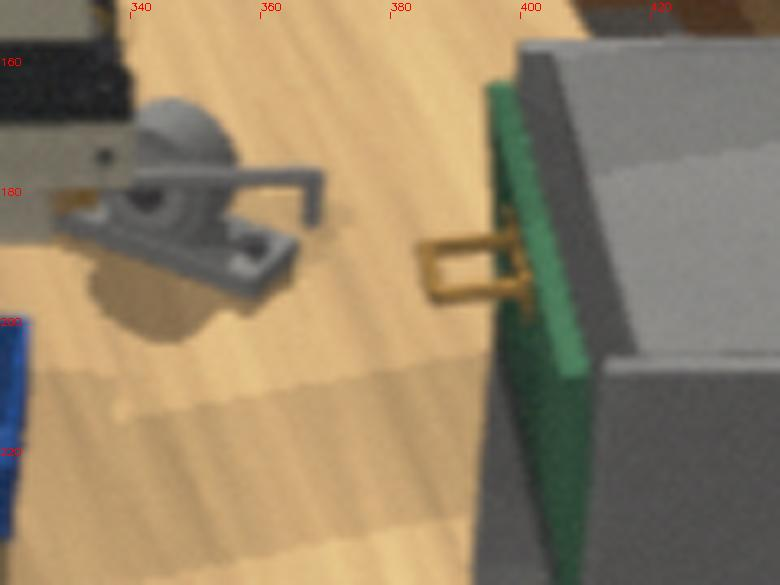

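View pics/c2.png

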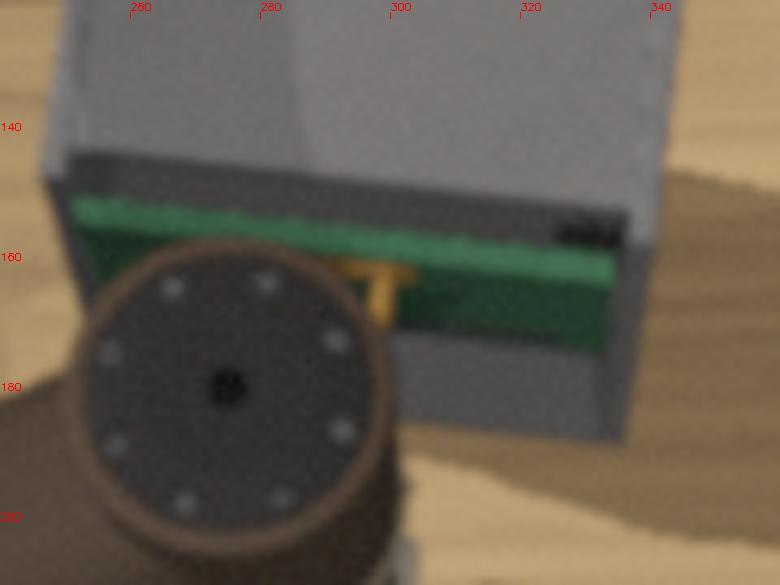

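Run:
```python
from e import *
f=load('s5');s,p,Rm=pose()
for q in [(.0083,0,.1167),(-.0162-.0045,0,.1212),(-.0162,0,.0197)]:
    P=p+Rm@np.array(q);print(P,proj(f,P))
print('eye',proj(f,EYE),'shift .01 up/in/left',proj(f,EYE+[0,0,.01]),proj(f,EYE+.01*LX),proj(f,EYE+[0,.01,0]))
```

```text
[0.62110541 0.01094808 0.2804565 ] [[367.13581526 183.53601834]]
[0.62544923 0.01029807 0.30947303] [[369.3424976  174.11403413]]
[0.52492288 0.02419613 0.30459485] [[330.66278385 176.23856517]]
eye [[385.80241452 191.57270204]] shift .01 up/in/left [[386.05090114 188.42493302]] [[389.50206653 191.51470109]] [[384.85884013 189.59149763]]
```

carry_out(deltas=[[0.05,0.1,0.4,0,0,0],[0,0,0.5,0,0,0],[0,0,0.5,0,0,0],[0,0,0.3,0,0,0],[0,0,0,0,0,0]])

```text
t: 6.7
eef_pos: [0.5783, 0.0214, 0.29]
ee_rot: [0.413, 1.561, 0.276]
force: [-0.3, 0.1, -3.1]
width: 0.0212
```

```bash
python3 e.py 0.018 0.022 0
python3 - <<'E'
from k import *
grab('side','s6')
crop('s6',340,150,440,230,7.8,'c1')
E
```

```text
t 6.7 tcp [0.5783 0.0214 0.29  ] tip [0.6939 0.0055 0.2828] (array([ 0.2 , -0.02, -0.07]), array([-0.02,  0.13, -0.06])) F [-0.33  0.08 -3.07]
```

View pics/c1.png

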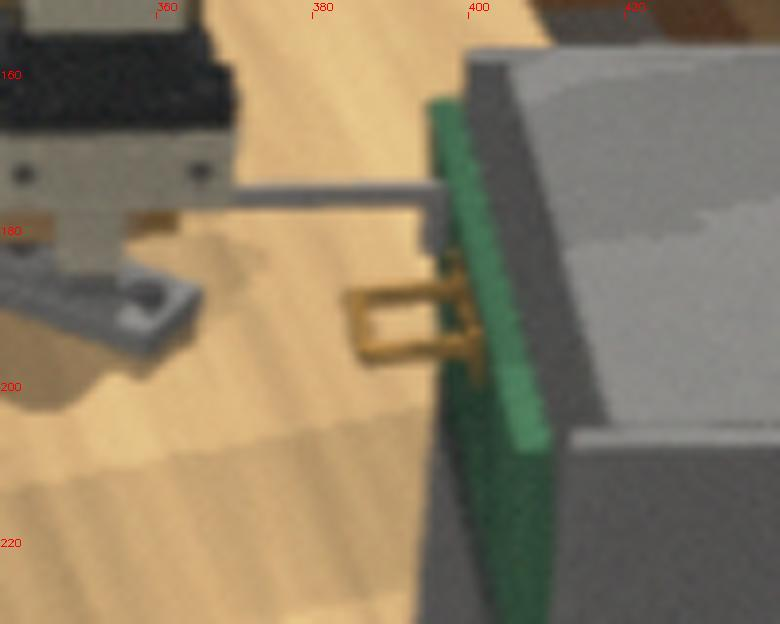

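carry_out(deltas=[[0.1,0,-0.12,0,0.12,-0.05],[0.2,0,0,0,0,0],[0.2,0,0,0,0,0],[0.1,0,0,0,0,0],[0,0,0,0,0,0]])

```text
t: 7.25
eef_pos: [0.5702, 0.0224, 0.264]
ee_rot: [2.201, 1.57, 2.065]
force: [0.1, -1.0, -1.0]
width: 0.0215
```

```bash
python3 e.py 0.018 -0.012 0
python3 - <<'E'
from e import *
f=grab('side','s7')
s,p,Rm=pose();print(proj(f,p+Rm@TIP))
crop('s7',340,150,440,230,7.8,'c1')
E
```

```text
t 7.25 tcp [0.5702 0.0224 0.264 ] tip [0.6858 0.0066 0.2557] (array([ 0.4 , -0.02,  0.14]), array([-0.02, -0.01, -0.01])) F [ 0.07 -1.02 -0.96]
[[390.58604201 190.04972334]]
```

View pics/c1.png

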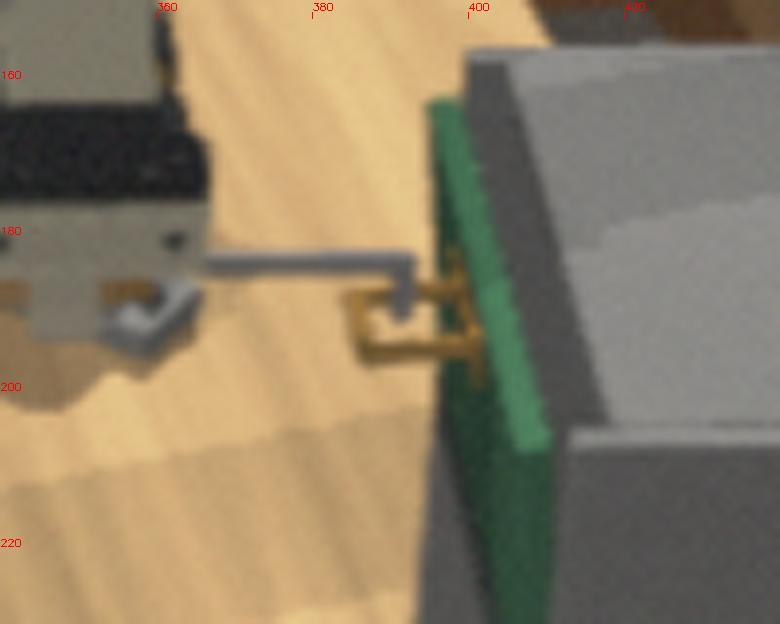

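The hook finger now stands inside the loop, at side pixel (391,191). The bar is at 386 and the legs are at rows 188 and 195. I'm lowering it in.

carry_out(deltas=[[0.13,0,0.04,0,0,0],[0.13,0,0,0,0,0],[0.1,0,0,0,0,0],[0.0,0,0,0,0,0]])

```text
t: 7.7
eef_pos: [0.5723, 0.0223, 0.2492]
ee_rot: [1.143, 1.569, 1.007]
force: [0.0, -0.3, -1.4]
width: 0.0215
```

```bash
python3 e.py 0.018 -0.012 0
python3 - <<'E'
from e import *
f=grab('side','s8')
s,p,Rm=pose();print(proj(f,p+Rm@TIP))
crop('s8',340,150,440,230,7.8,'c1')
E
```

```text
t 7.7 tcp [0.5723 0.0223 0.2492] tip [0.6879 0.0065 0.241 ] (array([ 0.03, -0.02,  0.08]), array([-0.01,  0.01, -0.02])) F [ 0.04 -0.26 -1.38]
[[390.97132593 194.58613606]]
```

View pics/c1.png

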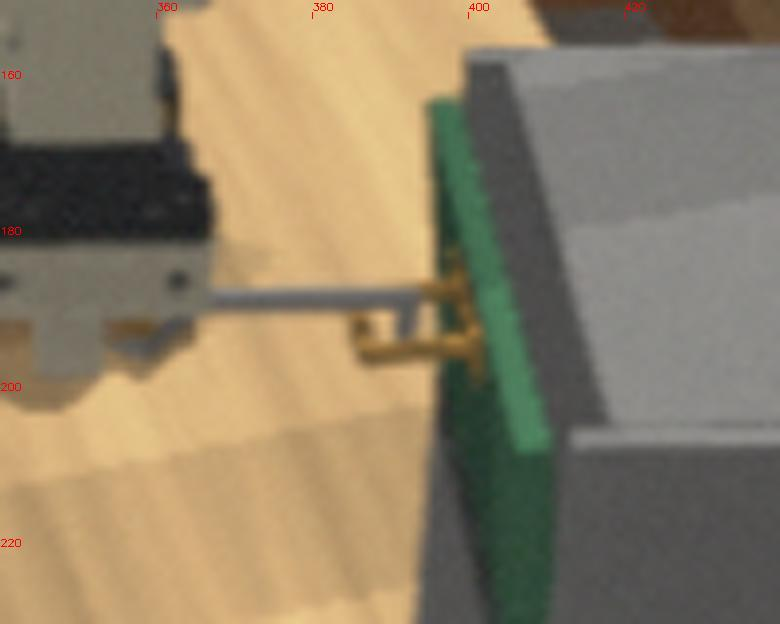

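carry_out(deltas=[[0,0.05,-0.06,0,0,0],[0,0,-0.06,0,0,0],[0,0,-0.05,0,0,0]])

```text
t: 8.05
eef_pos: [0.5659, 0.0254, 0.2498]
ee_rot: [0.794, 1.569, 0.658]
force: [0.2, 0.4, -1.0]
width: 0.0215
```

```bash
cat > m.py <<'E'
from e import *
s,p,Rm=pose()
f=np.array(s['force']);print('t',s['t'],'tcp',p.round(4),'tip',(p+Rm@TIP).round(4),'pitch',np.arcsin(Rm[2,2]).round(3),'yaw',np.arctan2(Rm[1,2],Rm[0,2]).round(3),'F',f.round(2),'M',np.array(s['moment']).round(2),'q',np.array(s['q']).round(3)[[1,2,3,4]],'w',round(s['width'],4))
E
python3 m.py
```

```text
t 8.05 tcp [0.5659 0.0254 0.2498] tip [0.6815 0.0096 0.2416] pitch 0.001 yaw -0.136 F [ 0.21  0.4  -1.02] M [-0.05  0.04 -0.  ] q [ 1.650e-01 -1.970e-01 -1.000e-03 -1.207e+00] w 0.0215
```

```bash
cat > g.py <<'E'
from e import *
# python3 g.py theta phi extra : deltas to put the bar-contact point at eye(theta) with pole pitch phi
H=EYE+LX*(.038*np.cos(.12)+.12*np.sin(.12)); H[2]=.138
C=np.array([-.0047,0,.1082])
def eye(th):
    o=.038*np.cos(th)+.12*np.sin(th);u=.12*np.cos(th)-.038*np.sin(th)
    return H-o*LX+np.array([0,0,u])
s,p,Rm=pose()
B=p+Rm@C; d=H-B
o=d@LX; u=B[2]-H[2]
th=np.arctan2(o,u)-np.arctan2(.038,.12)
print('theta est %.3f radius %.4f'%(th,np.hypot(o,u)))
for a in sys.argv[1:]:
    t_,f_=map(float,a.split(','))
    Rt=tool_for(LY,f_);pt=eye(t_)-Rt@C
    print(a,delta(p,Rm,pt,Rt),'tcp',pt.round(3))
E
python3 g.py 0.12,0 0.22,.06 .32,.12 .5,.22 1.0,.4
```

```text
theta est 0.118 radius 0.1280
0.12,0 (array([ 0.05, -0.07,  0.01]), array([-0.02,  0.02, -0.02])) tcp [0.566 0.022 0.248]
0.22,.06 (array([ 0.35, -0.08, -0.25]), array([-0.02, -0.84, -0.02])) tcp [0.555 0.024 0.236]
.32,.12 (array([ 0.69, -0.08, -0.5 ]), array([-0.02, -1.7 , -0.02])) tcp [0.546 0.025 0.222]
.5,.22 (array([ 1.32, -0.08, -0.87]), array([-0.02, -3.13, -0.02])) tcp [0.531 0.027 0.197]
1.0,.4 (array([ 3.13, -0.08, -1.47]), array([-0.02, -5.71, -0.02])) tcp [0.508 0.03  0.124]
```

carry_out(deltas=[[0.06,0,-0.06,0,-0.17,0],[0.07,0,-0.06,0,-0.17,0],[0.07,0,-0.06,0,-0.17,0],[0.07,0,-0.06,0,-0.17,0],[0.07,0,-0.06,0,-0.17,0]])

```text
t: 8.55
eef_pos: [0.5595, 0.0269, 0.2385]
ee_rot: [0.05, 1.492, -0.086]
force: [5.4, -2.5, -1.8]
width: 0.0211
```

```bash
python3 m.py;python3 g.py 0.22,.06 0.32,.12
```

```text
t 8.55 tcp [0.5595 0.0269 0.2385] tip [0.6754 0.0111 0.2394] pitch 0.079 yaw -0.136 F [ 5.39 -2.47 -1.84] M [-0.84 -1.51 -0.26] q [ 0.113 -0.307  0.044 -1.082] w 0.0211
theta est 0.178 radius 0.1285
0.22,.06 (array([ 0.06, -0.09, -0.1 ]), array([-0.02,  0.27, -0.06])) tcp [0.555 0.024 0.236]
0.32,.12 (array([ 0.38, -0.09, -0.36]), array([-0.02, -0.59, -0.05])) tcp [0.546 0.025 0.222]
```

carry_out(deltas=[[0.08,-0.02,-0.07,0,-0.12,0],[0.08,-0.02,-0.07,0,-0.12,0],[0.08,-0.02,-0.07,0,-0.12,0],[0.08,-0.02,-0.07,0,-0.12,0],[0.08,0,-0.07,0,-0.12,0]])

```text
t: 9.05
eef_pos: [0.5511, 0.0269, 0.2245]
ee_rot: [0.065, 1.431, -0.069]
force: [3.3, -0.7, 2.1]
width: 0.022
```

```bash
python3 m.py;python3 g.py 0.32,.12 .42,.18
python3 - <<'E'
from k import *
grab('side','s9');crop('s9',320,140,440,240,6.5,'c1')
E
```

```text
t 9.05 tcp [0.5511 0.0269 0.2245] tip [0.6668 0.0114 0.2325] pitch 0.139 yaw -0.134 F [ 3.34 -0.74  2.14] M [-0.34 -1.25 -0.03] q [ 0.072 -0.409  0.084 -0.971] w 0.022
theta est 0.271 radius 0.1268
0.32,.12 (array([ 0.04, -0.06, -0.13]), array([ 0.01,  0.27, -0.13])) tcp [0.546 0.025 0.222]
.42,.18 (array([ 0.36, -0.07, -0.39]), array([ 0.01, -0.58, -0.13])) tcp [0.537 0.026 0.208]
```

View pics/c1.png

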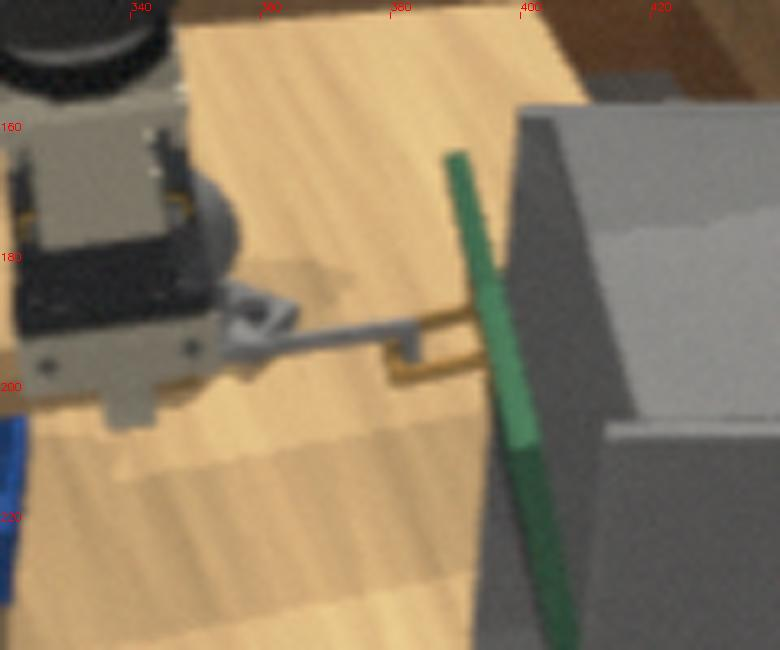

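carry_out(deltas=[[0.09,-0.01,-0.09,0,-0.15,-0.03],[0.09,-0.01,-0.09,0,-0.15,-0.03],[0.09,-0.01,-0.09,0,-0.15,-0.03],[0.09,-0.01,-0.08,0,-0.15,-0.03],[0.09,0,-0.08,0,-0.15,0]])

```text
t: 9.6
eef_pos: [0.5358, 0.0272, 0.2029]
ee_rot: [0.0, 1.375, -0.134]
force: [0.8, 0.2, 4.4]
width: 0.0221
```

```bash
python3 m.py;python3 g.py  .42,.18 .52,.25
```

```text
t 9.6 tcp [0.5358 0.0272 0.2029] tip [0.6508 0.0116 0.2174] pitch 0.196 yaw -0.134 F [0.75 0.15 4.45] M [ 0.21 -0.64  0.11] q [ 0.031 -0.542  0.154 -0.846] w 0.0221
theta est 0.452 radius 0.1247
.42,.18 (array([-0.12, -0.02,  0.07]), array([ 0.01,  0.22, -0.  ])) tcp [0.537 0.026 0.208]
.52,.25 (array([ 0.24, -0.02, -0.18]), array([ 0.01, -0.78, -0.  ])) tcp [0.53  0.027 0.192]
```

carry_out(deltas=[[0.05,0,-0.08,0,-0.15,0],[0.06,0,-0.08,0,-0.15,0],[0.07,0,-0.08,0,-0.15,0],[0.07,0,-0.07,0,-0.15,0],[0.07,0,-0.07,0,-0.15,0]])

```text
t: 10.1
eef_pos: [0.5221, 0.029, 0.1844]
ee_rot: [-0.002, 1.32, -0.136]
force: [8.6, -0.0, -2.5]
width: 0.0218
```

```bash
python3 m.py;python3 g.py  .62,.3 .72,.35
```

```text
t 10.1 tcp [0.5221 0.029  0.1844] tip [0.6362 0.0136 0.2053] pitch 0.251 yaw -0.134 F [ 8.59 -0.04 -2.48] M [ 0.1  -1.35  0.15] q [-0.007 -0.67   0.237 -0.726] w 0.0218
theta est 0.608 radius 0.1275
.62,.3 (array([ 0.19, -0.02,  0.01]), array([ 0.01, -0.71,  0.  ])) tcp [0.524 0.028 0.177]
.72,.35 (array([ 0.53, -0.02, -0.21]), array([ 0.01, -1.42,  0.  ])) tcp [0.519 0.029 0.162]
```

carry_out(deltas=[[0.08,0,-0.02,0,-0.15,0],[0.08,0,-0.04,0,-0.15,0],[0.08,0,-0.04,0,-0.15,0],[0.08,0,-0.04,0,-0.15,0]])

```text
t: 10.5
eef_pos: [0.5185, 0.0291, 0.1687]
ee_rot: [-0.004, 1.277, -0.137]
force: [-1.9, 1.8, 3.8]
width: 0.0212
```

```bash
python3 m.py;python3 g.py  .72,.35 .8,.37
python3 - <<'E'
from k import *
grab('side','s10');crop('s10',300,140,440,240,5.7,'c1')
E
```

```text
t 10.5 tcp [0.5185 0.0291 0.1687] tip [0.6316 0.0139 0.1945] pitch 0.294 yaw -0.134 F [-1.89  1.79  3.79] M [0.49 0.3  0.28] q [-0.02  -0.767  0.327 -0.622] w 0.0212
theta est 0.705 radius 0.1253
.72,.35 (array([ 0.17, -0.01, -0.04]), array([ 0.02, -0.8 ,  0.01])) tcp [0.519 0.029 0.162]
.8,.37 (array([ 0.4 , -0.01, -0.21]), array([ 0.02, -1.09,  0.01])) tcp [0.515 0.029 0.151]
```

View pics/c1.png

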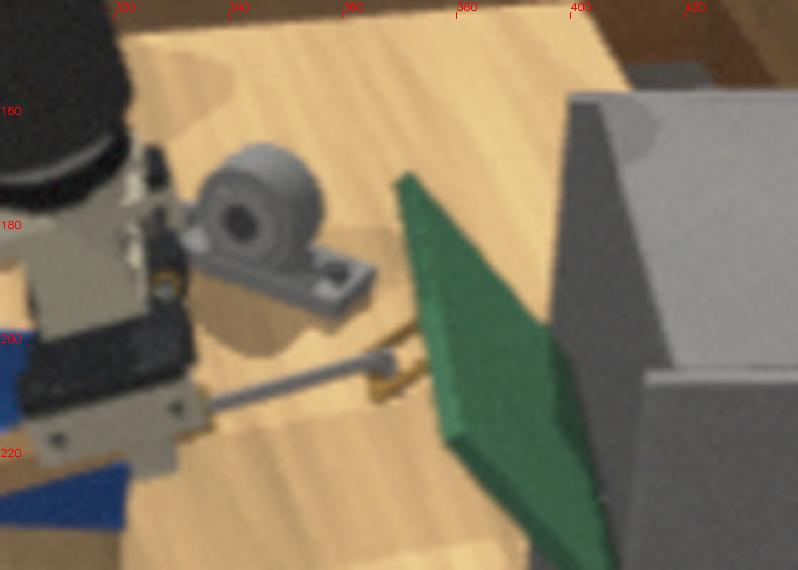

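carry_out(deltas=[[0.05,0,-0.04,0,-0.1,0],[0.05,0,-0.04,0,-0.1,0],[0.06,0,-0.03,0,-0.1,0],[0.06,0,-0.03,0,-0.1,0]])

```text
t: 10.95
eef_pos: [0.5143, 0.0287, 0.1569]
ee_rot: [-0.006, 1.248, -0.141]
force: [-2.3, 1.9, 3.9]
width: 0.0219
```

```bash
python3 m.py;python3 g.py  .8,.37 .9,.37
```

```text
t 10.95 tcp [0.5143 0.0287 0.1569] tip [0.6265 0.0136 0.1861] pitch 0.323 yaw -0.134 F [-2.25  1.92  3.89] M [0.43 0.72 0.23] q [-0.028 -0.843  0.412 -0.546] w 0.0219
theta est 0.786 radius 0.1255
.8,.37 (array([ 0.15,  0.02, -0.03]), array([ 0.01, -0.67,  0.03])) tcp [0.515 0.029 0.151]
.9,.37 (array([ 0.38,  0.02, -0.24]), array([ 0.01, -0.67,  0.03])) tcp [0.51  0.03  0.139]
```

carry_out(deltas=[[0.04,0,-0.05,0,0,0],[0.05,0,-0.05,0,0,0],[0.05,0,-0.04,0,0,0]])

```text
t: 11.25
eef_pos: [0.5102, 0.0292, 0.1491]
ee_rot: [-0.007, 1.248, -0.141]
force: [-2.6, 1.5, 3.6]
width: 0.0214
```

```bash
python3 m.py;python3 g.py  .9,.32 1,.32
```

```text
t 11.25 tcp [0.5102 0.0292 0.1491] tip [0.6225 0.014  0.1783] pitch 0.323 yaw -0.134 F [-2.58  1.49  3.57] M [0.57 0.95 0.29] q [-0.025 -0.868  0.432 -0.521] w 0.0214
theta est 0.856 radius 0.1258
.9,.32 (array([ 0.09,  0.02, -0.09]), array([0.02, 0.05, 0.03])) tcp [0.508 0.03  0.144]
1,.32 (array([ 0.35,  0.02, -0.28]), array([0.02, 0.05, 0.03])) tcp [0.504 0.031 0.132]
```

carry_out(deltas=[[0.04,0,-0.05,0,0,0],[0.04,0,-0.05,0,0,0]])

```text
t: 11.45
eef_pos: [0.5073, 0.0296, 0.1443]
ee_rot: [-0.007, 1.248, -0.141]
force: [1.2, 0.0, 1.6]
width: 0.0215
```

```bash
python3 m.py;python3 g.py  1,.32
```

```text
t 11.45 tcp [0.5073 0.0296 0.1443] tip [0.6196 0.0145 0.1735] pitch 0.323 yaw -0.134 F [1.18 0.01 1.63] M [0.32 0.18 0.27] q [-0.024 -0.884  0.445 -0.506] w 0.0215
theta est 0.900 radius 0.1267
1,.32 (array([ 0.26,  0.02, -0.17]), array([0.02, 0.04, 0.03])) tcp [0.504 0.031 0.132]
```

carry_out(deltas=[[0.05,0,-0.03,0,0,0],[0.05,0,-0.03,0,0,0]])

```text
t: 11.65
eef_pos: [0.5059, 0.0296, 0.1392]
ee_rot: [-0.008, 1.248, -0.142]
force: [-2.6, 2.3, 2.8]
width: 0.0217
```

```bash
python3 m.py;python3 g.py  1,.32
python3 - <<'E'
from k import *
grab('side','s11');crop('s11',300,140,440,240,5.7,'c1')
E
```

```text
t 11.65 tcp [0.5059 0.0296 0.1392] tip [0.6182 0.0145 0.1683] pitch 0.322 yaw -0.134 F [-2.65  2.29  2.82] M [0.66 1.24 0.31] q [-0.019 -0.897  0.459 -0.49 ] w 0.0217
theta est 0.942 radius 0.1262
1,.32 (array([ 0.15,  0.02, -0.1 ]), array([0.01, 0.04, 0.03])) tcp [0.504 0.031 0.132]
```

View pics/c1.png

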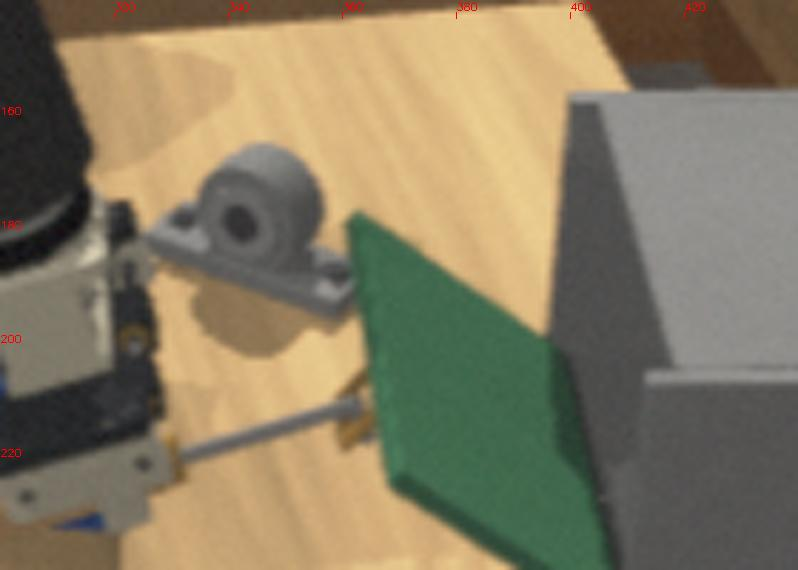

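carry_out(deltas=[[0.04,0,-0.035,0,0,0],[0.04,0,-0.035,0,0,0]])

```text
t: 11.9
eef_pos: [0.5039, 0.0297, 0.1345]
ee_rot: [-0.009, 1.249, -0.144]
force: [-0.4, 1.3, 1.1]
width: 0.0216
```

```bash
python3 m.py;python3 g.py  1,.32
```

```text
t 11.9 tcp [0.5039 0.0297 0.1345] tip [0.6162 0.0145 0.1635] pitch 0.322 yaw -0.134 F [-0.43  1.26  1.1 ] M [0.56 0.69 0.33] q [-0.015 -0.911  0.473 -0.475] w 0.0216
theta est 0.983 radius 0.1267
1,.32 (array([ 0.05,  0.03, -0.01]), array([0.01, 0.03, 0.04])) tcp [0.504 0.031 0.132]
```

carry_out(deltas=[[0.035,0,-0.02,0,0,0],[0.035,0,-0.02,0,0,0]])

```text
t: 12.1
eef_pos: [0.5039, 0.0302, 0.1316]
ee_rot: [-0.007, 1.248, -0.141]
force: [-0.2, 0.7, 6.7]
width: 0.0218
```

```bash
python3 m.py;python3 g.py  1,.32
```

```text
t 12.1 tcp [0.5039 0.0302 0.1316] tip [0.6162 0.015  0.1608] pitch 0.323 yaw -0.134 F [-0.2   0.7   6.73] M [ 0.14 -0.3   0.16] q [-0.012 -0.919  0.485 -0.463] w 0.0218
theta est 1.004 radius 0.1261
1,.32 (array([-0.02,  0.02,  0.01]), array([0.02, 0.04, 0.03])) tcp [0.504 0.031 0.132]
```

carry_out(deltas=[[0.03,0,-0.03,0,0,0],[0.03,0,-0.03,0,0,0]])

```text
t: 12.3
eef_pos: [0.5042, 0.0312, 0.1302]
ee_rot: [-0.001, 1.244, -0.135]
force: [1.1, -1.5, 6.2]
width: 0.0219
```

```bash
python3 m.py;python3 g.py  1,.32
```

```text
t 12.3 tcp [0.5042 0.0312 0.1302] tip [0.6164 0.0161 0.1597] pitch 0.326 yaw -0.134 F [ 1.09 -1.5   6.24] M [-0.56 -0.7  -0.34] q [-0.011 -0.927  0.499 -0.451] w 0.0219
theta est 1.013 radius 0.1257
1,.32 (array([-0.05, -0.01,  0.02]), array([0.01, 0.09, 0.  ])) tcp [0.504 0.031 0.132]
```

carry_out(deltas=[[0.03,-0.01,-0.06,0,0.04,0],[0.03,-0.01,-0.06,0,0.04,0]])

```text
t: 12.5
eef_pos: [0.504, 0.0323, 0.1296]
ee_rot: [0.011, 1.244, -0.125]
force: [6.7, -5.0, 8.0]
width: 0.0214
```

```bash
python3 m.py;python3 g.py  1,.32;  python3 - <<'E'
from k import *
grab('side','s12');crop('s12',300,140,440,240,5.7,'c1')
E
```

```text
t 12.5 tcp [0.504  0.0323 0.1296] tip [0.6162 0.017  0.1592] pitch 0.327 yaw -0.136 F [ 6.72 -4.98  7.98] M [-1.81 -3.11 -1.  ] q [-0.011 -0.93   0.5   -0.446] w 0.0214
theta est 1.017 radius 0.1260
1,.32 (array([-0.06, -0.04,  0.03]), array([-0.02,  0.1 , -0.05])) tcp [0.504 0.031 0.132]
```

View pics/c1.png

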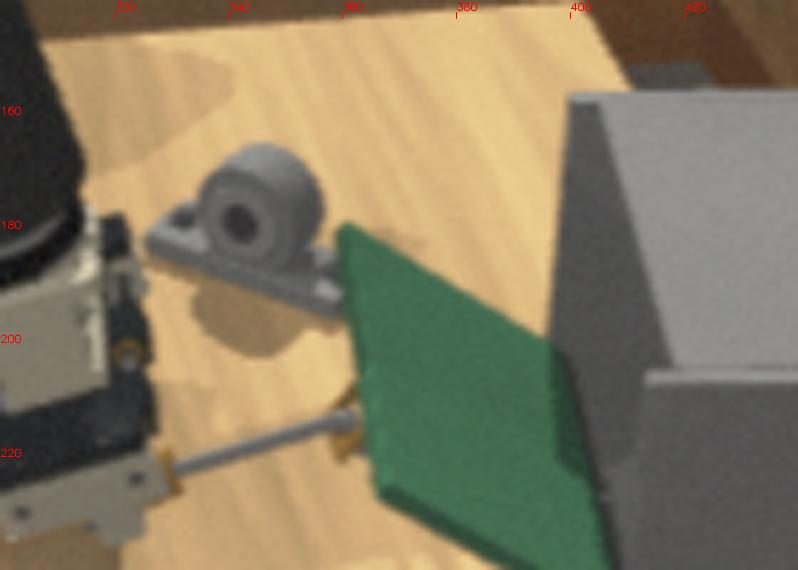

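carry_out(deltas=[[0.03,-0.03,-0.06,0,0.03,0],[0.03,-0.03,-0.06,0,0.03,0],[0.03,-0.03,-0.06,0,0.03,0]])

```text
t: 12.85
eef_pos: [0.5042, 0.032, 0.1294]
ee_rot: [0.032, 1.239, -0.106]
force: [5.0, -2.1, 5.9]
width: 0.0215
```

```bash
python3 m.py;python3 g.py  1,.32
```

```text
t 12.85 tcp [0.5042 0.032  0.1294] tip [0.6162 0.0164 0.1595] pitch 0.332 yaw -0.139 F [ 5.02 -2.06  5.86] M [-0.75 -2.2  -0.33] q [-0.013 -0.936  0.505 -0.434] w 0.0215
theta est 1.015 radius 0.1260
1,.32 (array([-0.07, -0.03,  0.03]), array([-0.06,  0.17, -0.14])) tcp [0.504 0.031 0.132]
```

carry_out(deltas=[[0.045,-0.02,-0.085,-0.04,0.08,-0.05],[0.045,-0.02,-0.085,-0.04,0.08,-0.05]])

```text
t: 13.05
eef_pos: [0.5042, 0.0332, 0.1286]
ee_rot: [0.024, 1.241, -0.111]
force: [10.7, -7.6, 8.1]
width: 0.0214
```

```bash
python3 m.py;python3 g.py  1,.32
```

```text
t 13.05 tcp [0.5042 0.0332 0.1286] tip [0.6162 0.018  0.1585] pitch 0.33 yaw -0.136 F [10.7  -7.59  8.06] M [-2.34 -4.3  -1.27] q [-0.011 -0.935  0.506 -0.436] w 0.0214
theta est 1.023 radius 0.1259
1,.32 (array([-0.09, -0.06,  0.04]), array([-0.01,  0.14, -0.11])) tcp [0.504 0.031 0.132]
```

carry_out(deltas=[[0.04,-0.07,-0.07,-0.02,0.06,-0.04],[0.04,-0.07,-0.07,-0.02,0.06,-0.04]])

```text
t: 13.25
eef_pos: [0.5043, 0.0309, 0.128]
ee_rot: [0.022, 1.241, -0.11]
force: [2.3, 2.4, 6.4]
width: 0.0217
```

```bash
python3 m.py
```

```text
t 13.25 tcp [0.5043 0.0309 0.128 ] tip [0.6164 0.0159 0.1579] pitch 0.33 yaw -0.134 F [2.29 2.42 6.43] M [ 0.6  -1.43  0.61] q [-0.01  -0.937  0.506 -0.432] w 0.0217
```

carry_out(deltas=[[0.035,-0.03,-0.085,-0.02,0.06,-0.04],[0.035,-0.03,-0.085,-0.02,0.06,-0.04]])

```text
t: 13.45
eef_pos: [0.5042, 0.0323, 0.1279]
ee_rot: [0.023, 1.239, -0.107]
force: [10.9, -6.3, 8.4]
width: 0.0217
```

```bash
python3 m.py
```

```text
t 13.45 tcp [0.5042 0.0323 0.1279] tip [0.6163 0.0176 0.1581] pitch 0.332 yaw -0.131 F [10.92 -6.33  8.41] M [-1.93 -4.04 -0.96] q [-0.011 -0.939  0.511 -0.429] w 0.0217
```

carry_out(deltas=[[0.03,-0.035,-0.072,-0.02,0.06,-0.04],[0.03,-0.035,-0.072,-0.02,0.06,-0.04]])

```text
t: 13.65
eef_pos: [0.5042, 0.032, 0.1281]
ee_rot: [0.019, 1.239, -0.111]
force: [8.2, -4.0, 6.9]
width: 0.0213
```

```bash
python3 m.py
```

```text
t 13.65 tcp [0.5042 0.032  0.1281] tip [0.6163 0.0173 0.1582] pitch 0.331 yaw -0.131 F [ 8.23 -4.05  6.93] M [-1.42 -3.18 -0.71] q [-0.011 -0.939  0.512 -0.431] w 0.0213
```

carry_out(deltas=[[0.032,-0.035,-0.075,-0.01,0.06,-0.04],[0.032,-0.035,-0.075,-0.01,0.06,-0.04],[0.032,-0.035,-0.075,-0.01,0.06,-0.04]])

```text
t: 13.95
eef_pos: [0.5042, 0.032, 0.1281]
ee_rot: [0.018, 1.239, -0.113]
force: [7.8, -4.4, 5.8]
width: 0.0216
```

```bash
python3 m.py
```

```text
t 13.95 tcp [0.5042 0.032  0.1281] tip [0.6162 0.0172 0.1583] pitch 0.332 yaw -0.132 F [ 7.8  -4.43  5.76] M [-1.37 -3.3  -0.65] q [-0.011 -0.94   0.514 -0.431] w 0.0216
```

carry_out(deltas=[[0.04,-0.037,-0.082,-0.01,0.06,-0.03],[0.04,-0.037,-0.082,-0.01,0.06,-0.03],[0.04,-0.037,-0.082,-0.01,0.06,-0.03]])

```text
t: 14.25
eef_pos: [0.5044, 0.0323, 0.1276]
ee_rot: [0.025, 1.237, -0.107]
force: [9.2, -4.3, 7.8]
width: 0.0214
```

```bash
python3 m.py
```

```text
t 14.25 tcp [0.5044 0.0323 0.1276] tip [0.6164 0.0174 0.158 ] pitch 0.333 yaw -0.133 F [ 9.19 -4.3   7.84] M [-1.56 -3.62 -0.79] q [-0.011 -0.943  0.518 -0.425] w 0.0214
```

carry_out(deltas=[[0.038,-0.037,-0.08,-0.01,0.06,-0.03],[0.038,-0.037,-0.08,-0.01,0.06,-0.03],[0.038,-0.037,-0.08,-0.01,0.06,-0.03],[0.038,-0.037,-0.08,-0.01,0.06,-0.03]])

```text
t: 14.65
eef_pos: [0.5046, 0.0324, 0.1273]
ee_rot: [0.034, 1.236, -0.099]
force: [6.3, -3.8, 8.7]
width: 0.0216
```

```bash
python3 m.py
```

```text
t 14.65 tcp [0.5046 0.0324 0.1273] tip [0.6165 0.0173 0.1578] pitch 0.335 yaw -0.135 F [ 6.35 -3.84  8.68] M [-1.42 -3.3  -0.66] q [-0.011 -0.946  0.522 -0.419] w 0.0216
```

carry_out(deltas=[[0.038,-0.037,-0.08,-0.01,0.06,-0.03],[0.038,-0.037,-0.08,-0.01,0.06,-0.03],[0.038,-0.037,-0.08,-0.01,0.06,-0.03],[0.038,-0.037,-0.08,-0.01,0.06,-0.03]])

```text
t: 15.05
eef_pos: [0.5047, 0.0326, 0.127]
ee_rot: [0.043, 1.234, -0.091]
force: [7.2, -4.4, 9.5]
width: 0.0214
```

```bash
python3 m.py
```

```text
t 15.05 tcp [0.5047 0.0326 0.127 ] tip [0.6166 0.0173 0.1578] pitch 0.337 yaw -0.137 F [ 7.22 -4.35  9.49] M [-1.43 -3.23 -0.75] q [-0.012 -0.949  0.526 -0.413] w 0.0214
```

Run:
```python
from k import *
grab('side','s13');crop('s13',280,150,430,270,5.2,'c1')
grab('top','t13')
```

```text
(no output)
```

View pics/c1.png

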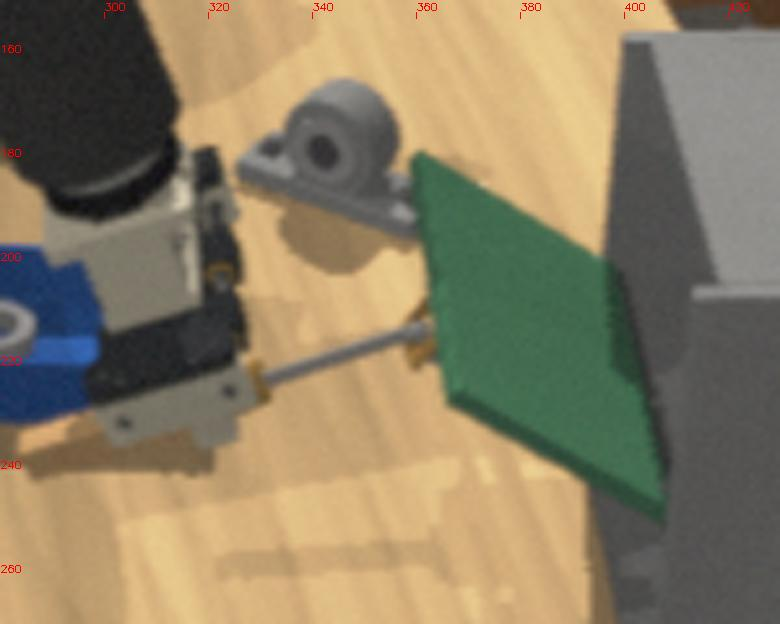

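View pics/t13.png

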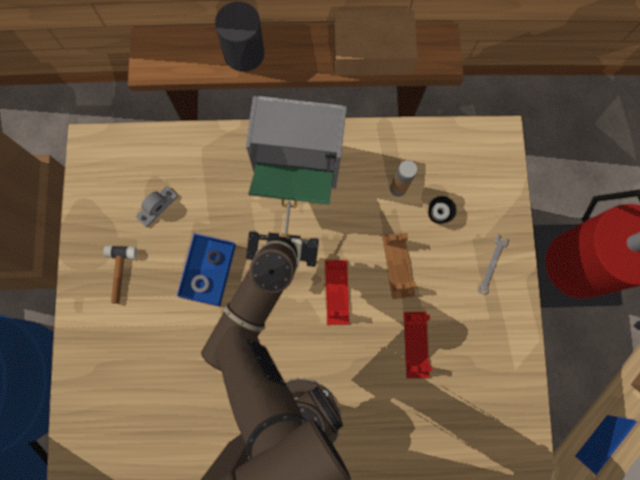

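Run:
```python
import sys; sys.argv=['x']
from g import *
f=load('s13');t=load('t13')
LYv=np.array([-LX[1],LX[0],0])
for th in (.8,.9,.95,1.0,1.04):
    xe=np.cos(th)*LX+np.array([0,0,np.sin(th)]);ze=-np.sin(th)*LX+np.array([0,0,np.cos(th)])
    print(th,[proj(f,H+x*xe+.141*ze+y*LYv)[0].round(1).tolist() for y in(-.114,.114) for x in (0,.012)], [proj(t,H+.012*xe+.141*ze+y*LYv)[0].round(1).tolist() for y in(-.114,.114)])
s,p,Rm=pose()
print('tip',proj(f,p+Rm@TIP),'hand end rod start',proj(f,p+Rm@np.array([-.0162,0,.0197])))
```

```text
theta est 1.029 radius 0.1254
0.8 [[371.7, 221.2], [375.2, 218.4], [363.4, 174.7], [366.5, 172.1]] [[330.5, 193.6], [247.9, 184.5]]
0.9 [[367.9, 224.7], [371.0, 221.6], [360.0, 178.0], [362.8, 175.1]] [[330.0, 198.1], [247.7, 189.1]]
0.95 [[366.1, 226.5], [369.0, 223.3], [358.4, 179.7], [361.0, 176.7]] [[329.7, 200.3], [247.7, 191.2]]
1.0 [[364.5, 228.3], [367.2, 225.1], [357.0, 181.4], [359.4, 178.4]] [[329.5, 202.4], [247.7, 193.4]]
1.04 [[363.2, 229.9], [365.8, 226.6], [355.9, 182.9], [358.2, 179.8]] [[329.3, 204.0], [247.7, 195.0]]
tip [[362.86226118 220.08172328]] hand end rod start [[326.96511103 223.39714438]]
```

carry_out(deltas=[[0,0,0.04,0,0,0],[-0.05,0,0.06,0,0,0],[-0.05,0,0.02,0,0,0]])

```text
t: 15.45
eef_pos: [0.5064, 0.0301, 0.1315]
ee_rot: [0.037, 1.236, -0.1]
force: [0.6, 0.2, -2.4]
width: 0.0215
```

```bash
python3 m.py
```

```text
t 15.45 tcp [0.5064 0.0301 0.1315] tip [0.6183 0.0146 0.162 ] pitch 0.334 yaw -0.139 F [ 0.58  0.21 -2.41] M [0.05 1.31 0.04] q [-0.014 -0.931  0.5   -0.435] w 0.0215
```

carry_out(deltas=[[-0.1,0,0,0,0,0],[-0.1,0,0,0,0,0],[-0.1,0,0,0,0,0]])

```text
t: 15.75
eef_pos: [0.5005, 0.0291, 0.1417]
ee_rot: [0.029, 1.24, -0.109]
force: [0.6, 0.2, -1.7]
width: 0.0217
```

```bash
python3 m.py
python3 - <<'E'
from k import *
grab('side','s14');crop('s14',280,150,430,270,5.2,'c1')
grab('top','t14');crop('t14',240,150,350,270,5,'c2')
E
```

```text
t 15.75 tcp [0.5005 0.0291 0.1417] tip [0.6125 0.0134 0.1717] pitch 0.33 yaw -0.14 F [ 0.58  0.18 -1.75] M [ 0.1   1.28 -0.  ] q [-0.038 -0.912  0.462 -0.482] w 0.0217
```

View pics/c1.png

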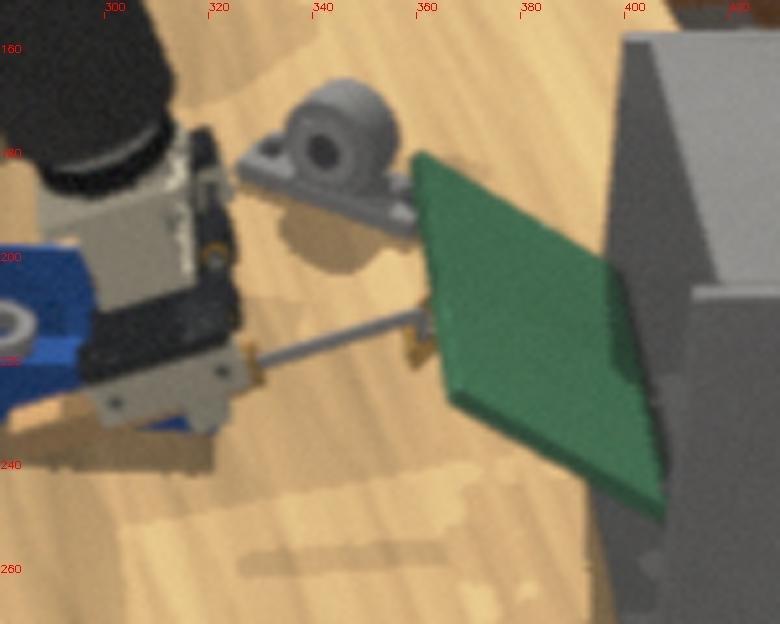

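View pics/c2.png

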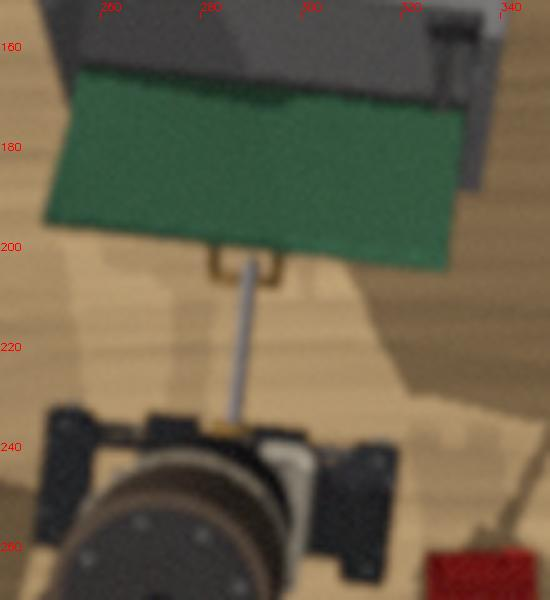

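Run:
```python
from e import *
t=load('t14');f=load('s14');s,p,Rm=pose()
for n,q in (('rodend',(-.0162,0,.1212)),('ferr',(-.0162,0,.0197))):
    P=p+Rm@np.array(q);print(n,proj(t,P),proj(f,P))
t0=load('top0');s0=load('side0')
for x in(.053,.1545):
    P=POLE+x*np.array([np.cos(PY),np.sin(PY),0]);print('orig',x,proj(t0,P),proj(s0,P))
```

```text
rodend [[289.49961934 202.07907159]] [[361.14762819 209.28251731]]
ferr [[285.62563735 237.68699925]] [[325.93010464 219.68401441]]
orig 0.053 [[399.79793942 247.38516955]] [[342.90671547 328.71840864]]
orig 0.1545 [[395.00992304 214.55377321]] [[382.70638821 320.99502949]]
```

carry_out(deltas=[[-0.12,0,-0.01,0,0,0],[-0.12,0,-0.01,0,0,0],[-0.12,0,-0.02,0,0,0]])

```text
t: 16.15
eef_pos: [0.494, 0.0301, 0.1556]
ee_rot: [0.03, 1.24, -0.108]
force: [-0.3, 0.4, -0.5]
width: 0.0218
```

```bash
python3 m.py
python3 - <<'E'
from k import *
grab('side','s15');crop('s15',310,170,400,240,8,'c1')
E
```

```text
t 16.15 tcp [0.494  0.0301 0.1556] tip [0.606  0.0144 0.1857] pitch 0.331 yaw -0.14 F [-0.34  0.41 -0.53] M [0.11 1.2  0.03] q [-0.07  -0.894  0.429 -0.533] w 0.0218
```

View pics/c1.png

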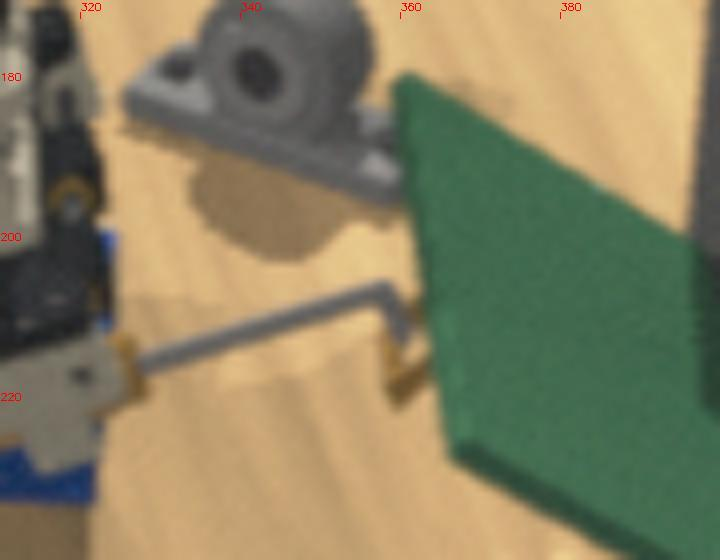

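carry_out(deltas=[[-0.12,0,-0.05,0,0,0],[-0.05,0,-0.15,0,0,0],[-0.05,0,-0.25,0,0,0],[0,0,-0.3,0,0,0]])

```text
t: 16.6
eef_pos: [0.4621, 0.035, 0.1559]
ee_rot: [0.035, 1.238, -0.104]
force: [-0.4, -0.6, -2.9]
width: 0.0217
```

```bash
python3 m.py
python3 - <<'E'
from k import *
grab('side','s16');crop('s16',270,150,430,270,5,'c1')
E
```

```text
t 16.6 tcp [0.4621 0.035  0.1559] tip [0.574  0.0191 0.1861] pitch 0.333 yaw -0.142 F [-0.36 -0.6  -2.91] M [0.16 1.28 0.01] q [-0.136 -0.955  0.448 -0.555] w 0.0217
```

View pics/c1.png

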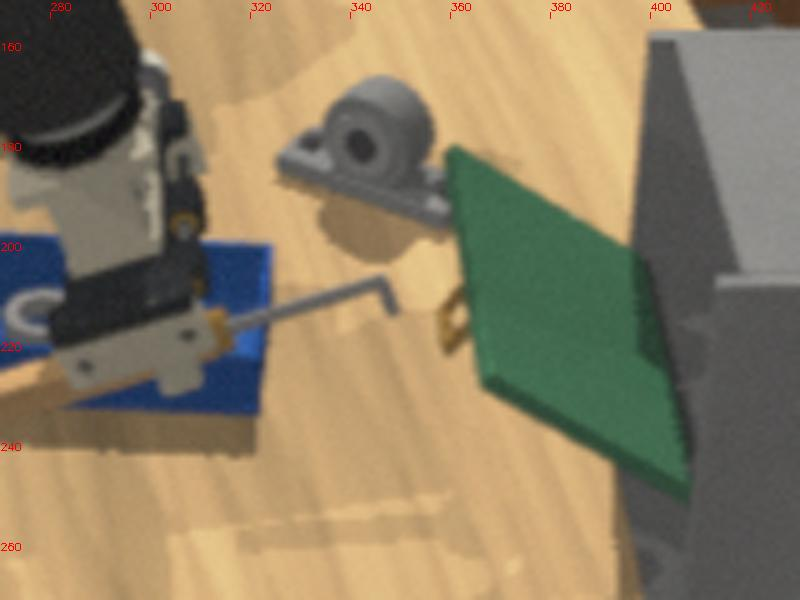

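carry_out(deltas=[[-0.7,0,0,0,0.2,0],[-0.8,-0.1,0,0,0.9,0],[-0.8,-0.1,0.1,0,1,0],[-0.8,-0.1,0.2,0,1,0],[-0.6,-0.1,0.2,0,1,0]])

```text
t: 17.15
eef_pos: [0.4317, 0.0179, 0.3013]
ee_rot: [0.3, 1.542, 0.172]
force: [0.6, 1.0, -2.4]
width: 0.0213
```

```bash
cat > r.py <<'E'
from e import *
g=np.load('grasp.npz')
s,p,Rm=pose()
for z in map(float,sys.argv[1:]):
    pt=g['p'].copy();pt[2]+=z;d,a=delta(p,Rm,pt,g['R']);print(z,d,a, 'x err mm',(1000*(pt-p)).round(1))
E
python3 m.py; python3 r.py .23 .1
```

```text
t 17.15 tcp [0.4317 0.0179 0.3013] tip [0.5477 0.0031 0.2962] pitch 0.027 yaw -0.128 F [ 0.6   0.99 -2.39] M [-0.06 -0.08  0.01] q [-0.122 -0.381  0.01  -1.285] w 0.0213
0.23 [ 0.18 -8.01  2.14] [-3.12  0.31 -0.11] x err mm [  44.1 -328.7   -7.5]
0.1 [ 3.43 -8.04  2.05] [-3.12  0.31 -0.11] x err mm [  44.1 -328.7 -137.5]
```

carry_out(deltas=[[0,-0.6,0.1,-0.5,0.1,0],[0,-0.8,0.2,-0.7,0.1,0],[0,-0.8,0.2,-0.7,0.1,0],[0,-0.8,0.2,-0.7,0,0],[0,-0.8,0.2,-0.4,0,0]])

```text
t: 17.65
eef_pos: [0.4653, -0.1361, 0.3046]
ee_rot: [0.665, 1.556, 0.759]
force: [0.5, 1.1, -1.3]
width: 0.0213
```

```bash
python3 r.py .23 .1
```

```text
0.23 [ 0.23 -4.37 -0.15] [ 0.06  0.08 -0.17] x err mm [  10.6 -174.6  -10.8]
0.1 [ 3.48 -4.4  -0.19] [ 0.06  0.08 -0.17] x err mm [  10.6 -174.6 -140.8]
```

carry_out(deltas=[[0.1,-0.8,-0.05,0,0.05,-0.15],[0.4,-0.8,0,0,0,0],[0.4,-0.8,0,0,0,0],[0.4,-0.8,0,0,0,0],[0.3,-0.6,0,0,0,0]])

```text
t: 18.15
eef_pos: [0.4777, -0.2937, 0.2387]
ee_rot: [-0.333, 1.562, -0.237]
force: [0.2, 1.1, -1.6]
width: 0.0216
```

carry_out(deltas=[[0.3,-0.3,0,0,0,0],[0.3,0,0,0,0,0],[0.2,0,0,0,0,0],[0,0,0,0,0,0]])

```text
t: 18.55
eef_pos: [0.4768, -0.3063, 0.2013]
ee_rot: [-0.205, 1.568, -0.112]
force: [-0.1, 1.1, -1.0]
width: 0.0212
```

```bash
python3 m.py; python3 r.py .1 .03
```

```text
t 18.55 tcp [ 0.4768 -0.3063  0.2013] tip [ 0.593  -0.2955  0.1933] pitch 0.002 yaw 0.092 F [-0.05  1.08 -1.01] M [-0.01  0.04 -0.02] q [ 0.199 -0.27  -0.    -1.1  ] w 0.0212
0.1 [ 0.94 -0.11 -0.04] [ 0.03 -0.05 -0.03] x err mm [ -0.9  -4.4 -37.5]
0.03 [ 2.69 -0.11 -0.04] [ 0.03 -0.05 -0.03] x err mm [  -0.9   -4.4 -107.5]
```

carry_out(deltas=[[0.5,-0.11,-0.03,0.03,-0.04,0],[0.7,0,0,0,0,0],[0.6,0,0,0,0,0],[0.3,0,0,0,0,0],[0,0,0,0,0,0]])

```text
t: 19.05
eef_pos: [0.4798, -0.3074, 0.1196]
ee_rot: [-0.308, 1.557, -0.212]
force: [-0.6, -0.6, -1.7]
width: 0.0217
```

```bash
python3 m.py; python3 r.py .03 0;python3 - <<'E'
from k import *
grab('side','s17');crop('s17',270,250,410,390,5,'c1')
grab('top','t17');crop('t17',350,180,450,305,4.8,'c2')
E
```

```text
t 19.05 tcp [ 0.4798 -0.3074  0.1196] tip [ 0.5961 -0.2961  0.1128] pitch 0.013 yaw 0.097 F [-0.62 -0.57 -1.68] M [-0.01  0.1   0.02] q [ 0.273 -0.376 -0.    -0.908] w 0.0217
0.03 [ 0.65 -0.07 -0.11] [0.1  0.1  0.02] x err mm [ -4.   -3.3 -25.9]
0.0 [ 1.4  -0.07 -0.12] [0.1  0.1  0.02] x err mm [ -4.   -3.3 -55.9]
```

View pics/c1.png

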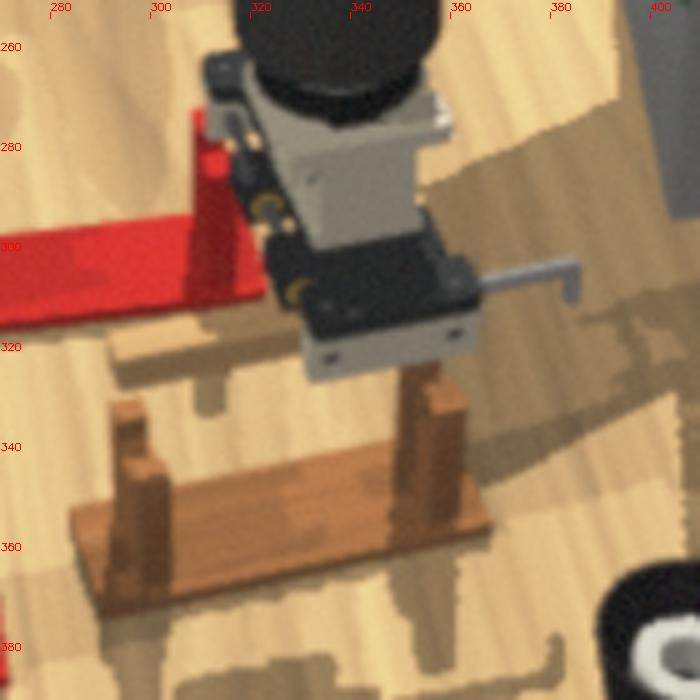

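View pics/c2.png

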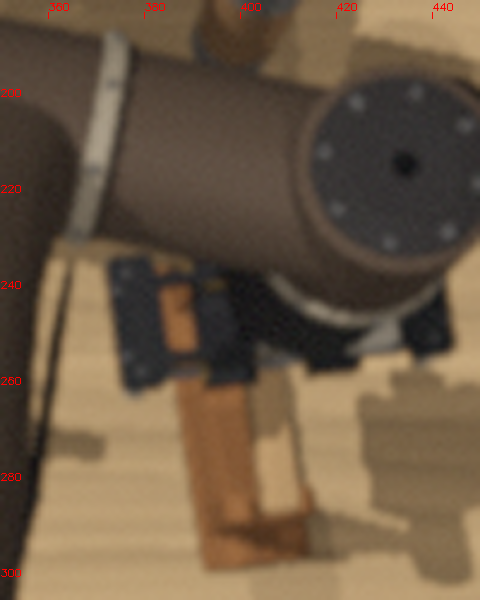

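Run:
```python
from e import *
f=load('s17');t=load('t17');s,p,Rm=pose()
for n,q in (('corner',(-.0162-.0045,0,.1212)),('tip',(.0083,0,.1167)),('rear top',(-.0162-.011,0,-.0333-.077))):
    P=p+Rm@np.array(q);print(n,P.round(4),proj(f,P),proj(t,P))
```

```text
corner [ 0.6012 -0.2963  0.1439] [[385.87478831 300.56313837]] [[396.94686388 207.63138862]]
tip [ 0.5971 -0.2968  0.1149] [[383.49537399 309.78062277]] [[395.7363876  211.51021645]]
rear top [ 0.3707 -0.3186  0.1469] [[291.20722309 317.69506327]] [[409.14394853 286.14834181]]
```

carry_out(deltas=[[0.2,-0.08,-0.1,0.08,0.1,0],[0.2,0,0,0,0,0],[0.2,0,0,0,0,0],[0,0,0,0,0,0]])

```text
t: 19.55
eef_pos: [0.4793, -0.3126, 0.0989]
ee_rot: [-0.533, 1.556, -0.442]
force: [-0.8, 0.5, -2.8]
width: 0.0215
```

```bash
python3 m.py; python3 r.py .02 0
```

```text
t 19.55 tcp [ 0.4793 -0.3126  0.0989] tip [ 0.5956 -0.302   0.0921] pitch 0.013 yaw 0.091 F [-0.83  0.51 -2.81] M [0.04 0.1  0.03] q [ 0.299 -0.398  0.004 -0.859] w 0.0215
0.02 [ 0.38  0.06 -0.09] [0.02 0.1  0.07] x err mm [ -3.4   1.8 -15.2]
0.0 [ 0.88  0.06 -0.09] [0.02 0.1  0.07] x err mm [ -3.4   1.8 -35.2]
```

carry_out(deltas=[[0.15,0.05,-0.08,0.02,0.12,0.06],[0.15,0,0,0,0,0],[0.1,0,0,0,0,0],[0,0,0,0,0,0]])

```text
t: 19.95
eef_pos: [0.4756, -0.3109, 0.0813]
ee_rot: [-0.724, 1.566, -0.635]
force: [-0.1, 0.4, -2.7]
width: 0.0216
```

```bash
python3 m.py; python3 r.py 0
```

```text
t 19.95 tcp [ 0.4756 -0.3109  0.0813] tip [ 0.5919 -0.3005  0.0734] pitch 0.003 yaw 0.089 F [-0.05  0.42 -2.67] M [-0.04 -0.02 -0.07] q [ 0.319 -0.416  0.002 -0.831] w 0.0216
0.0 [0.44 0.01 0.01] [-0.01 -0.04  0.  ] x err mm [  0.3   0.2 -17.5]
```

Well aligned. I'll lower onto the seat and watch the force.

carry_out(deltas=[[0.13,0,0,0,0,0],[0.13,0,0,0,0,0],[0.08,0,0,0,0,0],[0.04,0,0,0,0,0]])

```text
t: 20.35
eef_pos: [0.4761, -0.3111, 0.0652]
ee_rot: [-0.702, 1.565, -0.613]
force: [-0.6, 0.6, 1.6]
width: 0.0214
```

```bash
python3 m.py; python3 r.py 0
```

```text
t 20.35 tcp [ 0.4761 -0.3111  0.0652] tip [ 0.5924 -0.3007  0.0573] pitch 0.004 yaw 0.09 F [-0.59  0.59  1.59] M [ 0.1   0.2  -0.02] q [ 0.34  -0.431  0.003 -0.794] w 0.0214
0.0 [ 0.04  0.01 -0.01] [-0.   -0.03  0.01] x err mm [-0.3  0.4 -1.4]
```

carry_out(deltas=[[0.03,0,0,0,-0.02,0],[0.02,0,0,0,0,0]], newtons=10)

```text
t: 20.55
eef_pos: [0.4764, -0.3112, 0.0636]
ee_rot: [-0.589, 1.564, -0.498]
force: [-3.5, 3.4, 10.8]
width: 0.0221
```

```bash
python3 m.py; python3 r.py 0
```

```text
t 20.55 tcp [ 0.4764 -0.3112  0.0636] tip [ 0.5926 -0.3007  0.0559] pitch 0.006 yaw 0.09 F [-3.52  3.37 10.78] M [ 1.45  1.26 -0.06] q [ 0.341 -0.434  0.003 -0.789] w 0.0221
0.0 [-0.    0.01 -0.01] [ 0.   -0.    0.01] x err mm [-0.5  0.5  0.2]
```

carry_out(deltas=[[0,0,0,0,0,0],[0,0,0,0,0,0],[0,0,0,0,0,0],[0,0,0,0,0,0],[0,0,0,0,0,0]], hand=0)

```text
t: 21.05
eef_pos: [0.4773, -0.3116, 0.0646]
ee_rot: [-0.549, 1.562, -0.458]
force: [0.4, -0.1, 0.2]
width: 0.0564
```

carry_out(deltas=[[0,0,0,0,0,0],[0,0,0,0,0,0],[0,0,0,0,0,0],[0,0,0,0,0,0]])

```text
t: 21.45
eef_pos: [0.4773, -0.3116, 0.0645]
ee_rot: [-0.552, 1.562, -0.462]
force: [0.2, -0.2, 0.8]
width: 0.0858
```

```bash
python3 m.py
python3 - <<'E'
from k import *
grab('side','s18');crop('s18',270,250,410,390,5,'c1')
E
```

```text
t 21.45 tcp [ 0.4773 -0.3116  0.0645] tip [ 0.5935 -0.3011  0.0571] pitch 0.008 yaw 0.09 F [ 0.16 -0.24  0.81] M [-0.01 -0.04 -0.  ] q [ 0.34  -0.433  0.003 -0.789] w 0.0858
```

View pics/c1.png

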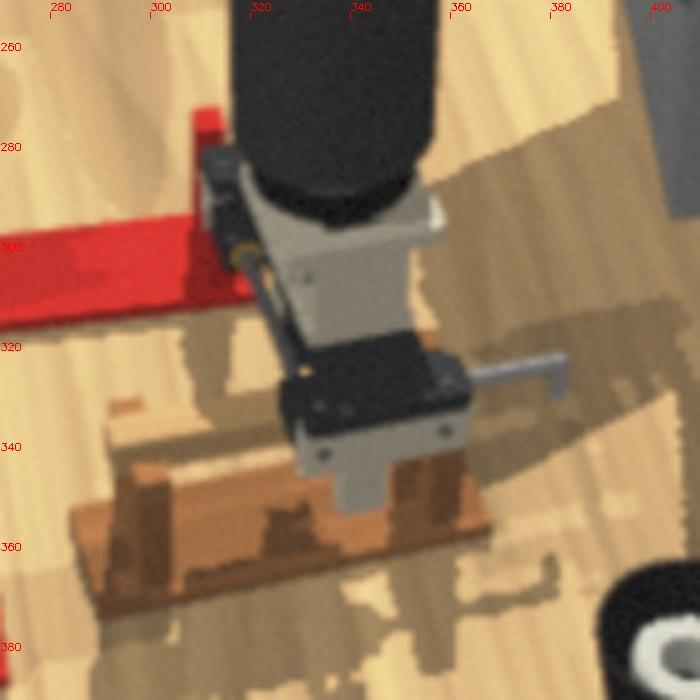

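The pole is back in its notches. I'm retracting the hand straight up and away.

carry_out(deltas=[[-0.3,0,0,0,0,0],[-0.5,0,0,0,0,0],[-0.8,0,0,0,0,0],[-0.9,0,0,0,0,0],[-0.9,0,0,0,0,0]])

```text
t: 22.0
eef_pos: [0.4728, -0.3101, 0.2026]
ee_rot: [-2.764, 1.569, -2.674]
force: [0.5, -1.0, -0.0]
width: 0.0875
```

carry_out(deltas=[[-0.5,-0.7,-0.3,0,0,0],[0,-0.8,-0.5,0,0,0],[0,-0.8,-0.5,0,0,0],[0,-0.8,-0.5,0,0,0],[0,-0.8,-0.5,0,0,0]])

```text
t: 22.5
eef_pos: [0.3985, -0.4774, 0.2386]
ee_rot: [-0.689, 1.553, -0.59]
force: [1.3, -0.3, 0.1]
width: 0.0873
```

carry_out(deltas=[[0,-0.8,-0.5,0,0,0],[0,-0.8,-0.3,0,0,0],[0,-0.4,0,0,0,0],[0,0,0,0,0,0],[0,0,0,0,0,0]])

```text
t: 23.0
eef_pos: [0.369, -0.5672, 0.2438]
ee_rot: [-0.751, 1.55, -0.657]
force: [-0.4, -0.4, 0.0]
width: 0.0875
```

```bash
python3 m.py
python3 - <<'E'
from k import *
grab('side','s19');grab('top','t19');
crop('s19',270,290,410,390,5.7,'c1')
a=cv2.imread('pics/s19.png');b=cv2.imread('pics/t19.png')
cv2.imwrite('pics/both.png',cv2.resize(np.vstack([a,b]),(400,600)))
E
```

```text
t 23.0 tcp [ 0.369  -0.5672  0.2438] tip [ 0.4853 -0.5564  0.2373] pitch 0.015 yaw 0.094 F [-0.44 -0.45  0.02] M [ 0.06  0.01 -0.03] q [ 3.400e-01  2.400e-02 -1.000e-03 -1.235e+00] w 0.0875
```

View pics/c1.png

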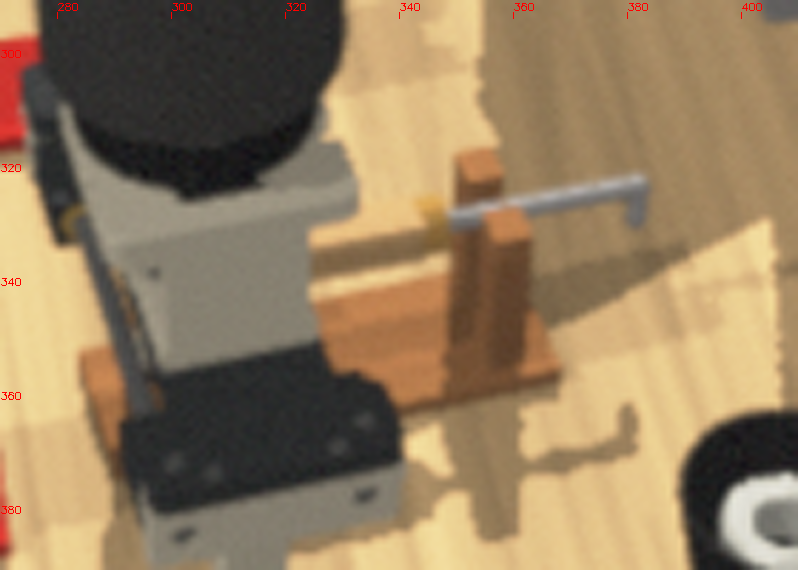

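View pics/t19.png

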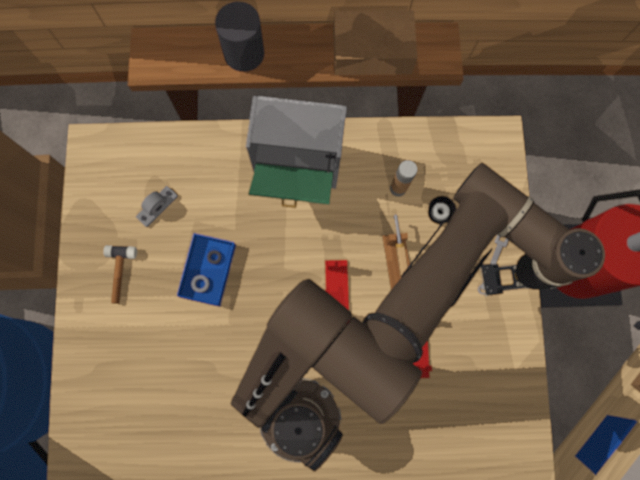

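View pics/s19.png

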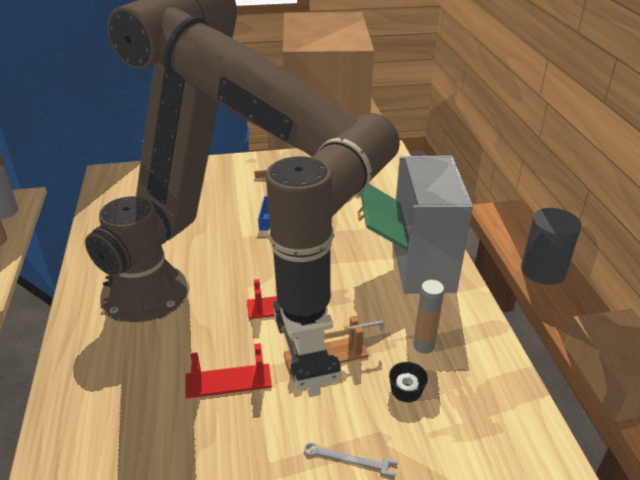

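Run:
```python
from k import *
s,p,Rm=pose();print(abs(np.array(s['qd'])).max(),s['force']);print(arm.job_done())
```

```text
0.011723124400611988 [-0.33578647  0.24794665 -0.30777626]
the job is handed in; nothing more can be done
None
```

The hatch is fully down and the pole is back in its cradle. I handed the job in at about 23 s; it gave no verdict back.

- **Hatch:** I hooked the pole into the eye and swung the hatch down until it stalled on its stop at about 1.0 rad, estimated from the hand position and the camera.
- **Bedding pull:** I kept pulling for about 2.5 s while I settled the force. Readings ranged from about 9 to 16 N, with two at about 16 N, briefly above the 15 N asked. Through the last second or so they read about 12.6 to 13.8 N, and no reading came near 22 N. These are wrist readings corrected for the pole's weight and taken only between moves, so brief peaks in between were not seen.
- **Sideways force:** The pull had an unplanned sideways part of 4 to 8 N from the arm drifting, which I partly trimmed out.
- **Pole:** After unhooking, I laid the pole back at its original grasp pose. The hook end shows within about 1 px (roughly 2 mm) of where it lay, pointing the same way with the finger down.
- **Last checks:** The final pictures show the hatch still down, and the bystanders and red look-alikes, where the arm doesn't hide them, in their places by eye. The hand was open and clear, with near-zero force. In the last pictures the arm hid the pole's rear end and some of the scene near it, so I did not recheck those there; a side picture just after release showed the rear end in its notch.

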